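Pack the passed bezel with a separator and show the next one to the inspection camera

TASK

Slip the white separator ring over the stacking post so that it lies on the black bezel already packed there, then slip the passed black bezel that lies on the green mat over the post, flat on the separator. Then take the blue bezel out of the rack and hold it 10 cm in front of the lens of the inspection camera, centred on the lens, its dial side facing the lens squarely and its pip at the top. Finish while still holding it there, and leave the camera, the other bezels in the rack and the things round about as they are.

Things in the scene. Friction and masses are not known exactly. Their poses are not given: they have to be found in the camera images.
- separator: White plastic separator ring, 50 mm outside and 30 mm inside diameter, 6 mm thick, 12 g, lying flat on the pale blue parts dish to the right of the post (its underside 18 mm above the bench). Origin: centre of its underside; z is its axis, up.
- stacking_post: Fixed stacking post: aluminium foot 60 mm in diameter and 8 mm high, on it an upright brass post 24 mm in diameter that narrows to a blunt cone from 39 mm to its top 50 mm above the bench. Origin: on the bench under the post's axis; z up.
- packed_bezel: Black ceramic watch bezel already on the post, flat on the foot: ring of 44 mm outside and 32 mm inside diameter, 6 mm thick, 30 g. Origin: centre of its underside (8 mm above the bench); z is its axis, up. The separator's underside will lie 14 mm, the next bezel's 20 mm above the bench.
- passed_bezel: The passed black bezel, the same as the packed one, lying flat on the green bench mat (1 mm thick) in front of the camera with its dial side up. Origin: centre of its underside; z is its axis, up.
- rack: White plastic rack fixed on the green mat, 116 mm long (its x), 34 mm wide (its y), with three places 36 mm apart along x. In each a bezel stands on edge between uprights 33 mm high with 1.5 mm of play. Uprights reach 17 mm to either side of the rack's middle line, the bezel's rim 22 mm: grip the bezel across its rim from above, closing along the rack's y. Origin: centre of its underside; z up.
- blue_bezel: Blue ceramic bezel standing on edge in one of the rack's three places: ring of 44 mm outside, 32 mm inside diameter, 6 mm thick, 30 g. Origin: centre of the ring, 30 mm above the bench. x: the ring's axis, out of the dial side (white minute marks, round pip), which in the rack faces the rack's +x, away from the robot; z: to the pip, at the top in the rack; y: line across the rim to grip along.
- green_bezel: Green bezel of the same size and axes in another place of the rack; stays there.
- red_bezel: Dark red bezel of the same size and axes in another place of the rack; stays there.
- lens (a point): Centre of the front of the inspection camera's lens and ring light (black ring of white LEDs, 58 mm in diameter). The camera sits 0.235 m up on the column (0.28 m) of a fixed stand beyond the work: keep the arm clear of it. It looks towards the robot and down by 0.25 to 0.5 rad. x: along the lens axis, from the work back into the lens; z: up in the camera's picture; y: to the side.
- focus (a point): The point 100 mm in front of the lens on its axis, in empty air 0.15 to 0.19 m above the bench, where the middle of the blue bezel belongs. Axes as of lens: the bezel is presented rightly when its x, y and z axes lie along these x, y and z axes.
- loupe: Bystander: black eye loupe, 36 mm in diameter and 32 mm high, standing on its wide rim. Origin: centre of its underside.
- screwdriver_red: Bystander: small black watch screwdriver with a red cap, 104 mm long (its y) and 12 mm thick, lying on the mat. Origin: its middle, at its underside.
- putty_tin: Bystander: small round green and grey tin, 47 mm in diameter and 20 mm high, beyond the rack. Origin: centre of its underside.

How it is judged:
On the way, in this order (a step that is already met when the one before it is completed fails the run):
1. the separator lies flat on the packed bezel, round the post, released (horizontal distance between separator and stacking_post below 0.006 m and z of separator in the frame of stacking_post below 0.0165 m and z of packed_bezel in the frame of stacking_post below 0.0105 m and horizontal distance between packed_bezel and stacking_post below 0.007 m and angle between separator's own z axis and vertical below 0.1 rad and contact force between the fingers and separator below 0.1 N), for 0.2 s.
2. the passed bezel lies flat on the separator, round the post, released (horizontal distance between passed_bezel and stacking_post below 0.007 m and z of passed_bezel in the frame of stacking_post between 0.0175 and 0.0225 m and angle between passed_bezel's own z axis and vertical below 0.1 rad and contact force between the fingers and passed_bezel below 0.1 N), for 0.2 s.
At the end, for the whole second after the job is handed in: Blue bezel held still within 15 mm of the point 100 mm before the lens, dial side facing it within 0.2 rad, pip within 0.3 rad of the top. On the post, flat: packed bezel, separator (6 mm off axis at most), passed bezel (7 mm). Green and red bezels within 10 mm of their start (distance between blue_bezel and focus below 0.015 m and angle between the x axis of blue_bezel and the x axis of focus, either way round below 0.2 rad and angle between blue_bezel's own x axis and vertical below 1.57 rad and angle between the z axis of blue_bezel and the z axis of focus, either way round below 0.3 rad and angle between blue_bezel's own z axis and vertical below 1.2 rad and contact force between the fingers and blue_bezel above 1 N and height (world z) of blue_bezel above 0.11 m and linear speed of blue_bezel below 0.02 m/s and contact force between blue_bezel and camera_stand below 0.1 N and horizontal distance between separator and stacking_post below 0.006 m and z of separator in the frame of stacking_post below 0.0165 m and horizontal distance between each of packed_bezel, passed_bezel and stacking_post below 0.007 m and z of packed_bezel in the frame of stacking_post below 0.0105 m and z of passed_bezel in the frame of stacking_post below 0.0225 m and angle between passed_bezel's own z axis and vertical below 0.1 rad and distance of each of green_bezel, red_bezel from where it was at the start of the episode below 0.01 m); the arm keeps its last pose, push and grip.
It fails at once if the camera is pushed out of its setting (distance of focus from where it was at the start of the episode above 0.01 m).
It fails at once if the green or red bezel is pulled out of the rack (distance of any of green_bezel, red_bezel from where it was at the start of the episode above 0.02 m).
It fails at once if the loupe, screwdriver or tin is pushed aside by more than 30 mm (distance of any of loupe, screwdriver_red, putty_tin from where it was at the start of the episode above 0.03 m).
It also fails if it takes over 69 s, if anything falls off the work surface, if the arm or the gripper's body presses on something with over 40 N, if the wrist force passes 120 N, or if a joint passes its speed limit or range.

ROBOT

A 6-joint arm with a two-finger parallel gripper is mounted at the origin on a cart in front of the work surface, level with it; the furniture and walls round the work are solid. World frame = base frame: x ahead of the robot, y to its left, z up, the work surface at z = 0. Lengths are in m, angles in rad, forces in N, time in s.
With the tool pointing down it reaches from about 0.3 to 0.875 m from the base axis. Payload 4.2 kg.
Tool frame: the origin (TCP) lies on the centre line of the jaws, within the pads' length; the fingertips stand 25 mm ahead of it and the grasp point (between the pads) lies 6 mm ahead of it; z points along the fingers, y is the line along which they close (so a half turn about z gives the same grasp; the last joint's range is limited). The gripper opens to 85 mm and grips with 20 to 120 N. Pads are 22 mm wide; open, the fingers measure 114 mm over their backs; the gripper's body (76 mm by 85 mm) begins 54 mm behind the grasp point. The pads swing forward as they close: fully open they stand 13 mm farther back than shut.
Start: joints at [1.183, 0.32, 1.565, -0, 1.257, -0.02], TCP at [0.207, 0.537, 0.256] pointing down, gripper open.
Joint ranges: [-3.11, 3.11], [-0.84, 2.01], [0.21, 2.61], [-1.34, 4.49], [0.05, 2.63], [-2.56, 2.56]. Speed limits (rad/s): [2.57, 2.57, 3.14, 3.14, 3.14, 3.14].

INTERFACE

Orientations are given as a unit quaternion [w, x, y, z].
In Python, from workcell import sensors, capture, camera_model, manip gives the robot as it stands.
- The arm moves only by the tool carry_out, never from a script. Its arguments are lists of equal length, an entry for each row: "jaw": the finger opening in mm, from 0 to 85.4; "dp": the shift along the tool's x, y, z in units of 25 mm (1.0 is 25 mm), a list of three; "turn": the turn about the tool's z in units of 5 degrees (1.0 is 5 degrees). A call has exactly 5 rows; each row shifts and turns the commanded pose from where the row before left it, along the tool's axes as they then stand; what a row does not reach is not made up. A row lasts 1/12 s, in which the tool goes at most 41.7 mm and 7.16 degrees, less where a joint would pass 70% of its speed; a pose out of reach is approached as far as the arm can. A call is refused whole if a number of a shift passes 1 or a number of a turn 1, either way. A call with a gripper value outside its range is refused whole. The fingers move at their own pace and stop on an object; the grip force is fixed at half the most. Time passes only in rows, so rows that do not move let the fingers close, or fill a call up. It gives the time, the measured TCP pose, the force, the opening and the grip force at its end, in the units of the state.
- sensors.observe(): the state, without advancing time (a new reading comes with each control period).
- capture(name): name is "side" or "top" or "wrist"; returns (picture, depth): 400x640x3 uint8, red, green, blue; 400x640 float32, m along the optical axis (not along the pixel's ray), 0 where there is no reading.
- camera_model(name): a dict with "K" (3x3 intrinsics, pixels), "cam_to_world" (4x4, takes a point from camera to world coordinates); the wrist camera has in their place "hand_eye" (4x4, takes a point from camera to tool coordinates, whose origin is the TCP and whose axes are the flange's). Camera axes: x right, y down, z forward; pixel columns grow to the right and rows downward; lengths in m; the calibration is good to about 2 mm. A picture is of the moment at which its call begins: read the wrist's pose just before it. camera_model takes no time and is no camera call.
- manip.close_job(): hands the job in; it is judged then, once.
The state is a dict: "time_s": time; "joint_pos": joint angles; "joint_vel": joint speeds; "effort": joint torques, N m; "eef_pos": TCP position; "orientation": TCP orientation; "contact_force": force on the tool from outside, world axes, zero at the start; "ft_torque": the same for the moment, N m; "finger_gap": finger opening in m; "grip_force": force on a finger pad.
Only numpy, scipy, OpenCV 4.12 (cv2) and the standard library are available. Lean on these libraries where they do the work, as an engineer would, in place of code of your own. Each camera call takes 0.05 s, during which the arm holds its last target. There are 200 camera calls.

## Working session

There is one attempt and no reset: what is moved stays moved. The work goes in short steps, Python scripts to look and compute and a tool call to move; the robot and the scene stay as the last step left them, time stands still between calls to the robot, and variables do not carry over. Pictures are saved under pics/ and viewed, at most 10 in all, crops included, and the job is handed in when it is done.

Besides the shell and the picture viewer there is one more tool, called after ">>>" as a command line: name --pt "numbers of a row" for each row, then --argument value for the rest. carry_out: Moves the arm, as the interface text tells. Its arguments: {"type":"object","properties":{"jaw":{"type":"array","items":{"type":"number"}},"dp":{"type":"array","items":{"type":"array","items":{"type":"number"}}},"turn":{"type":"array","items":{"type":"number"}}},"required":["jaw","dp","turn"]}

```bash
ls; mkdir -p pics; cat > h.py <<'E'
import numpy as np, cv2
from scipy.spatial.transform import Rotation as R
from workcell import sensors, capture, camera_model, manip
def tcp():
    s=sensors.observe(); T=np.eye(4); q=s['orientation']; T[:3,:3]=R.from_quat([q[1],q[2],q[3],q[0]]).as_matrix(); T[:3,3]=s['eef_pos']; return T
def grab(n):
    m=camera_model(n); T=tcp()@m['hand_eye'] if n=='wrist' else m['cam_to_world']
    p,d=capture(n); return p,d,np.array(m['K']),np.array(T)
def ray(uv,K,T):
    d=T[:3,:3]@np.linalg.inv(K)@np.array([uv[0],uv[1],1.]); return T[:3,3],d
def onz(uv,z,K,T):
    o,d=ray(uv,K,T); return o+d*(z-o[2])/d[2]
def proj(P,K,T):
    c=np.linalg.inv(T)@np.append(P,1); u=K@c[:3]; return u[:2]/u[2]
def cloud(d,K,T):
    v,u=np.indices(d.shape); c=np.stack([(u-K[0,2])/K[0,0]*d,(v-K[1,2])/K[1,1]*d,d],-1); return c@T[:3,:3].T+T[:3,3]
def meet(a,b):  # closest point of two rays, and their gap
    (o1,d1),(o2,d2)=a,b; t=np.linalg.lstsq(np.stack([d1,-d2],1),o2-o1,rcond=None)[0]
    p,q=o1+t[0]*d1,o2+t[1]*d2; return (p+q)/2,np.linalg.norm(p-q)
def save(n,p): cv2.imwrite(f'pics/{n}.png',p[...,::-1])
E
python3 - <<'E'
from h import *
np.set_printoptions(precision=4,suppress=True)
print(sensors.observe())
fr={}
for n in('side','top','wrist'):
    p,d,K,T=grab(n); save(n+'0',p); np.savez(f'{n}0.npz',p=p,d=d,K=K,T=T); print(n,K,T,(d>0).mean())
E
```

```text
pics
{'time_s': 0.0, 'joint_pos': array([ 1.183 ,  0.3203,  1.5657, -0.    ,  1.2574, -0.02  ]), 'joint_vel': array([ 0.0018,  0.0004,  0.0004, -0.    ,  0.0006, -0.0002]), 'effort': array([  0.0006, -41.5527, -23.4157,   0.0001,   0.0083,  -0.    ]), 'eef_pos': array([0.2066, 0.5361, 0.2555]), 'orientation': array([-0.0002,  0.1829,  0.9831, -0.0009]), 'contact_force': array([-0.7627,  0.4164, -0.286 ]), 'ft_torque': array([ 0.0443, -0.0358,  0.0291]), 'grip_force': 0.0, 'finger_gap': 0.08521473461252103}
side [[411.2546   0.     319.3964]
 [  0.     411.2546 201.46  ]
 [  0.       0.       1.    ]] [[-0.9984  0.0019 -0.0561  0.5795]
 [ 0.0502  0.4751 -0.8785  0.9762]
 [ 0.025  -0.8799 -0.4744  0.6586]
 [ 0.      0.      0.      1.    ]] 0.99611328125
top [[415.707    0.     311.8175]
 [  0.     415.707  203.1855]
 [  0.       0.       1.    ]] [[ 0.0274 -0.9917  0.1255  0.3592]
 [-0.9996 -0.0272  0.0027  0.04  ]
 [ 0.0007 -0.1256 -0.9921  1.4951]
 [ 0.      0.      0.      1.    ]] 0.99615625
wrist [[320.7644   0.     314.5794]
 [  0.     320.7644 200.6806]
 [  0.       0.       1.    ]] [[ 0.3602  0.8957  0.2609  0.14  ]
 [ 0.9329 -0.3456 -0.1015  0.5619]
 [-0.0008  0.2799 -0.96    0.3729]
 [ 0.      0.      0.      1.    ]] 0.99604296875
```

View pics/side0.png

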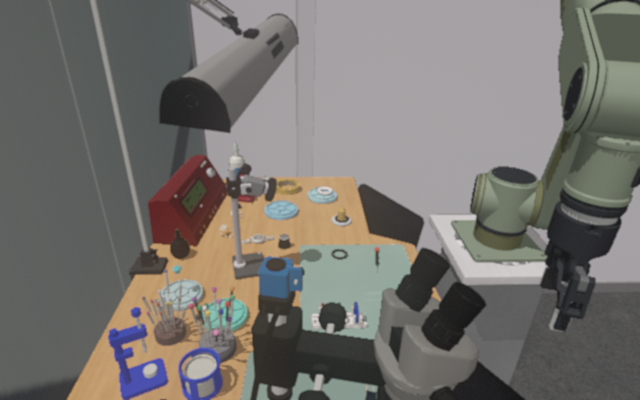

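View pics/top0.png

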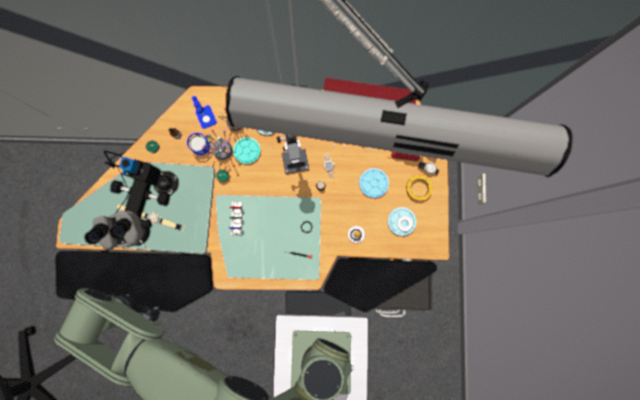

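The side view shows the post at (342,217), the separator on its dish at (323,192), the black bezel at (340,254), the rack at (340,318) and the camera head at (265,187). In the top view they are at (356,235), (402,222), (307,227), (236,218) and (293,160).

```bash
python3 - <<'E'
from h import *
np.set_printoptions(precision=4,suppress=True)
f={n:np.load(n+'0.npz') for n in('side','top')}
C={n:cloud(f[n]['d'],f[n]['K'],f[n]['T']) for n in f}
pts={'sep':((323,192),(402,222)),'post':((342,217),(356,235)),'bez':((340,254),(307,227)),'rack':((340,318),(236,218)),'cam':((265,187),(293,160))}
for k,(a,b) in pts.items():
    print(k,meet(ray(a,f['side']['K'],f['side']['T']),ray(b,f['top']['K'],f['top']['T'])),C['side'][a[1],a[0]],C['top'][b[1],b[0]])
print('lamp',C['top'][120,300],C['top'][150,500],C['side'][75,240])
P=C['top'][:,:,:]
p=f['top']['p'];save('crop_top',cv2.resize(p[130:270,200:430],None,fx=3.4,fy=3.4,interpolation=cv2.INTER_CUBIC))
E
```

```text
sep (array([ 0.4877, -0.279 ,  0.0176]), np.float64(0.0005619934857015535)) [ 0.489  -0.2654  0.0246] [ 0.4876 -0.2795  0.015 ]
post (array([ 0.4376, -0.1163,  0.0137]), np.float64(0.0014504899238628498)) [ 0.4401 -0.103   0.0216] [ 0.4352 -0.1128  0.0456]
bez (array([0.461 , 0.0592, 0.0001]), np.float64(0.0010285212126680443)) [0.4609 0.0622 0.0021] [0.4612 0.059  0.0046]
rack (array([0.4856, 0.3137, 0.0131]), np.float64(0.0006383133180121916)) [0.5148 0.5217 0.2157] [0.4857 0.3134 0.0148]
cam (array([0.6531, 0.1058, 0.2275]), np.float64(0.0006632710424960234)) [0.6521 0.1144 0.2317] [0.6516 0.1054 0.2355]
lamp [0.6915 0.0776 0.5007] [ 0.6219 -0.4029  0.5269] [0.6923 0.1192 0.4857]
```

View pics/crop_top.png

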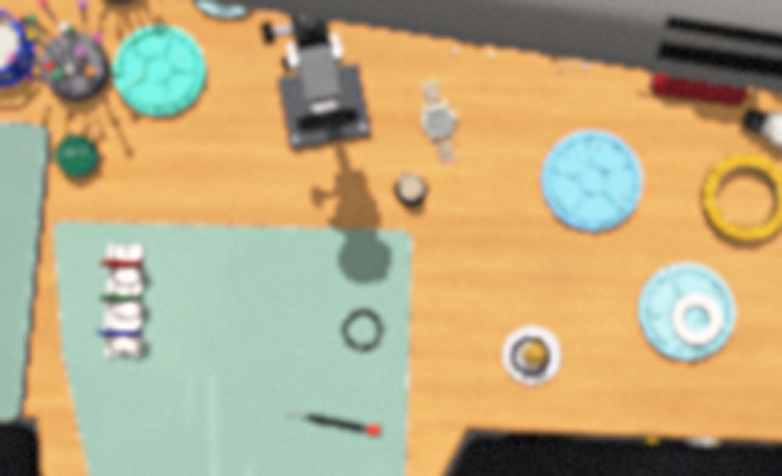

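The crop shows the rack with blue at the near place (121,334), green at (122,298) and red at (125,262). I'll move across and turn the tool square to the world axes.

>>> carry_out --jaw '[85,85,85,85,85]' --pt "-0.5 -1 0" --pt "-0.5 -1 0" --pt "-0.5 -1 0" --pt "-0.5 -1 0" --pt "-0.5 -1 0" --turn '[-0.844,-0.844,-0.844,-0.844,-0.844]'

```text
time_s: 0.57
eef_pos: [0.2399, 0.4001, 0.256]
orientation: [-0.0, -0.003, 1.0, -0.0]
contact_force: [0.7, 1.1, -0.4]
finger_gap: 0.0853
grip_force: 0.0
```

>>> carry_out --jaw '[85,85,85,85,85]' --pt "-0.4 -1 0" --pt "-0.4 -1 0" --pt "-0.4 -1 0" --pt "-0.4 -1 0" --pt "-0.4 -1 0" --turn '[0,0,0,0,0]'

```text
time_s: 0.98
eef_pos: [0.2903, 0.2753, 0.2562]
orientation: [-0.0, -0.0, 1.0, -0.0]
contact_force: [0.7, -0.5, 0.7]
finger_gap: 0.085
grip_force: 0.0
```

>>> carry_out --jaw '[85,85,85,85,85]' --pt "-0.4 -1 0" --pt "-0.4 -1 0" --pt "-0.4 -1 0" --pt "-0.4 -1 0" --pt "-0.4 -1 0" --turn '[0,0,0,0,0]'

```text
time_s: 1.4
eef_pos: [0.3404, 0.1504, 0.2563]
orientation: [-0.0, -0.0, 1.0, 0.0]
contact_force: [1.5, -0.0, -0.1]
finger_gap: 0.0849
grip_force: 0.0
```

>>> carry_out --jaw '[85,85,85,85,85]' --pt "-0.4 -1 0" --pt "-0.4 -1 0" --pt "-0.4 -1 0" --pt "-0.4 -1 0" --pt "-0.4 -1 0" --turn '[0,0,0,0,0]'

```text
time_s: 1.82
eef_pos: [0.3905, 0.0254, 0.2562]
orientation: [-0.0, -0.0, 1.0, 0.0]
contact_force: [0.6, 0.7, 0.3]
finger_gap: 0.0848
grip_force: 0.0
```

>>> carry_out --jaw '[85,85,85,85,85]' --pt "-0.4 -1 0" --pt "-0.4 -1 0" --pt "-0.4 -1 0" --pt "-0.4 -1 0" --pt "-0.4 -1 0" --turn '[0,0,0,0,0]'

```text
time_s: 2.23
eef_pos: [0.4405, -0.0996, 0.2561]
orientation: [-0.0, -0.0, 1.0, 0.0]
contact_force: [0.7, 0.1, 0.0]
finger_gap: 0.0847
grip_force: 0.0
```

```bash
python3 - <<'E'
from h import *
np.set_printoptions(precision=4,suppress=True)
print(tcp(),sensors.observe()['time_s'])
p,d,K,T=grab('wrist'); save('w1',p); np.savez('w1.npz',p=p,d=d,K=K,T=T)
print(tcp()[:3,3]); print(cloud(d,K,T)[200,320])
E
```

```text
[[-1.     -0.0001 -0.0003  0.4405]
 [-0.0001  1.      0.0003 -0.0996]
 [ 0.0003  0.0003 -1.      0.2561]
 [ 0.      0.      0.      1.    ]] 2.2333
[ 0.4429 -0.1033  0.2561]
[ 0.4775 -0.0928 -0.001 ]
```

View pics/w1.png

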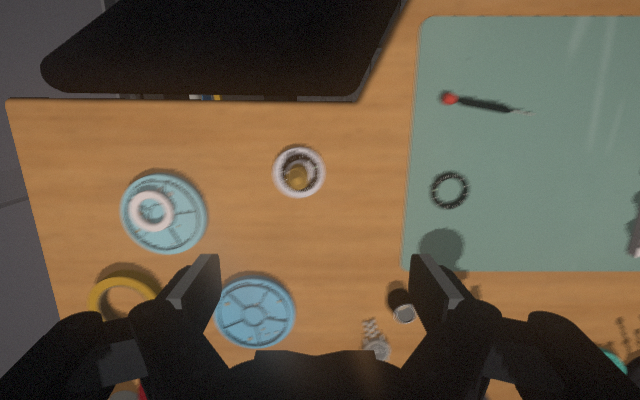

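The wrist view shows the post foot at (299,172), the separator on its dish at (152,211), the black bezel at (450,190) and the screwdriver at (480,103).

```bash
cat >> h.py <<'E'
def ell(mask,uv,r=60):
    m=np.zeros_like(mask); u,v=map(int,uv); m[max(v-r,0):v+r,max(u-r,0):u+r]=mask[max(v-r,0):v+r,max(u-r,0):u+r]
    cs=[c for c in cv2.findContours(m,cv2.RETR_EXTERNAL,cv2.CHAIN_APPROX_NONE)[0] if len(c)>20]
    c=max(cs,key=lambda c:cv2.contourArea(cv2.convexHull(c))); return cv2.fitEllipse(cv2.convexHull(c))
def masks(p):
    h=cv2.cvtColor(p,cv2.COLOR_RGB2HSV); 
    return ((h[...,1]<60)&(h[...,2]>150)).astype('u1')*255, (h[...,2]<75).astype('u1')*255
def size(e,z,K,T):
    (c,ax,an)=e; a=np.deg2rad(an); v=np.array([np.cos(a),np.sin(a)])*ax[0]/2; w=np.array([-np.sin(a),np.cos(a)])*ax[1]/2; c=np.array(c)
    return [round(float(np.linalg.norm(onz(c+k,z,K,T)-onz(c-k,z,K,T))),4) for k in(v,w)]
E
python3 - <<'E'
from h import *
np.set_printoptions(precision=4,suppress=True)
for n,uv in(('w1',dict(sep=(152,211),foot=(299,172),bez=(450,190))),('top0',dict(sep=(404,223),foot=(356,235),bez=(307,227)))):
    f=np.load(n+'.npz'); p,d,K,T=f['p'],f['d'],f['K'],f['T']; w,b=masks(p); C=cloud(d,K,T)
    for k,z in(('sep',.024),('foot',.008),('bez',.007)):
        e=ell(b if k=='bez' else w,uv[k],35 if n=='w1' else 13)
        print(n,k,np.array(e[0]),np.array(e[1]),onz(e[0],z,K,T),size(e,z,K,T))
        np.save(f'{n}_{k}.npy',np.array(e[0]))
a,b=np.load('w1.npz'),np.load('top0.npz')
for k in('sep','foot','bez'): print(k,meet(ray(np.load(f'w1_{k}.npy'),a['K'],a['T']),ray(np.load(f'top0_{k}.npy'),b['K'],b['T'])))
C=cloud(a['d'],a['K'],a['T'])
# depth heights
M=masks(a['p'])[0][190:232,130:174]>0; print('sep depth z',np.percentile(C[190:232,130:174,2][M],[10,50,90]))
Z=C[150:195,275:323]; m=Z[...,2]>.03; print('post',Z[m].mean(0) if m.any() else 0,Z[...,2].max(), 'dish z', np.percentile(C[180:245,125:200,2],[5,30,50,70,95]))
E
```

```text
w1 sep [160.7649 214.0214] [60.0899 70.8197] [ 0.4868 -0.276   0.024 ] [0.0761, 0.0778]
w1 foot [298.4366 172.3169] [49.8276 51.0314] [ 0.4415 -0.118   0.008 ] [0.0586, 0.059]
w1 bez [449.2157 191.2867] [32.4185 34.1992] [0.4646 0.0596 0.007 ] [0.0413, 0.0387]
top0 sep [401.5481 221.1715] [28.191  29.2843] [ 0.4898 -0.276   0.024 ] [0.1013, 0.1028]
top0 foot [355.9421 233.9454] [16.8737 17.0927] [ 0.4409 -0.1165  0.008 ] [0.0605, 0.0608]Traceback (most recent call last):
  File "<stdin>", line 6, in <module>
  File "h.py", line 24, in ell
    c=max(cs,key=lambda c:cv2.contourArea(cv2.convexHull(c))); return cv2.fitEllipse(cv2.convexHull(c))
ValueError: max() iterable argument is empty
```

>>> carry_out --jaw '[85,85,85,85,85]' --pt "-0.2 -0.8 0.5" --pt "-0.2 -0.8 0.5" --pt "-0.2 -0.8 0.5" --pt "-0.2 -0.8 0.5" --pt "-0.2 -0.8 0.5" --turn '[0,0,0,0,0]'

```text
time_s: 2.7
eef_pos: [0.4655, -0.199, 0.193]
orientation: [-0.0, -0.0, 1.0, 0.0]
contact_force: [0.2, 0.3, 0.3]
finger_gap: 0.085
grip_force: 0.0
```

>>> carry_out --jaw '[85,85,85,85,85]' --pt "-0.3 -1 0.7" --pt "-0.3 -1 0.7" --pt "-0.2 -1 0.7" --pt "0 0 0" --pt "0 0 0" --turn '[0,0,0,0,0]'

```text
time_s: 3.12
eef_pos: [0.4849, -0.2735, 0.1398]
orientation: [-0.001, 0.001, 1.0, 0.001]
contact_force: [-1.1, 1.1, -0.9]
finger_gap: 0.0846
grip_force: 0.0
```

```bash
python3 - <<'E'
from h import *
np.set_printoptions(precision=4,suppress=True)
print(tcp()[:3,3])
p,d,K,T=grab('wrist'); save('w2',p); np.savez('w2.npz',p=p,d=d,K=K,T=T)
a=np.load('w1.npz')
def sep(p,uv,r):
    h=cv2.cvtColor(p,cv2.COLOR_RGB2HSV); m=((h[...,1]<40)&(h[...,2]>140)).astype('u1')*255
    return ell(m,uv,r)
e2=sep(p,proj((.487,-.279,.024),K,T),75); e1=sep(a['p'],(152,211),30)
print(e1,size(e1,.024,a['K'],a['T']),onz(e1[0],.024,a['K'],a['T']));print(e2,size(e2,.024,K,T),onz(e2[0],.024,K,T))
print(meet(ray(e1[0],a['K'],a['T']),ray(e2[0],K,T)))
C=cloud(d,K,T); u,v=map(int,e2[0]); W=C[v-60:v+60,u-60:u+60]
print('ring depth z',np.median(W[...,2][(np.hypot(W[...,0]-onz(e2[0],.024,K,T)[0],W[...,1]-onz(e2[0],.024,K,T)[1])>.016)&(np.hypot(W[...,0]-onz(e2[0],.024,K,T)[0],W[...,1]-onz(e2[0],.024,K,T)[1])<.024)]), 'hi',W[...,2].max())
E
```

```text
[ 0.4849 -0.2735  0.1398]
((152.43814086914062, 209.71900939941406), (44.561153411865234, 55.16375732421875), 69.40052032470703) [0.0513, 0.0665] [ 0.4816 -0.2848  0.024 ]
((298.8351745605469, 202.5122833251953), (61.88003921508789, 65.41796112060547), 95.1912612915039) [0.049, 0.0496] [ 0.4826 -0.2851  0.024 ]
(array([ 0.4823, -0.2852,  0.0234]), np.float64(0.0008970338428848164))
ring depth z 0.02350958560175849 hi 0.25734587174940504
```

View pics/w2.png

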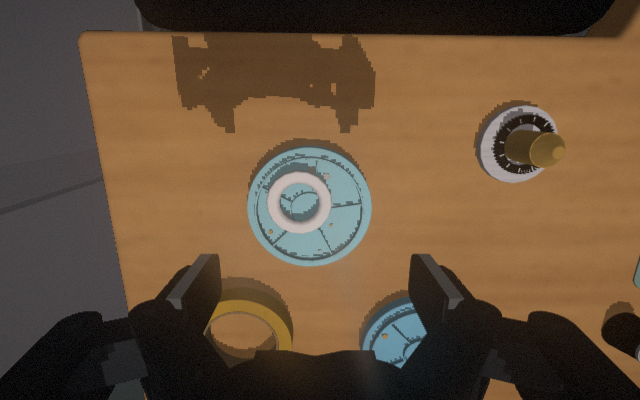

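The separator is at (299,202) on the dish, and the post is at (520,145). Next I'll narrow the jaws to 62 mm, centre over the separator and check the fingertip height from depth.

>>> carry_out --jaw '[62,62,62,62,62]' --pt "0.2 -0.3 0.6" --pt "0 0 0.6" --pt "0 0 0.6" --pt "0 0 0" --pt "0 0 0" --turn '[0,0,0,0,0]'

```text
time_s: 3.58
eef_pos: [0.4805, -0.2797, 0.0968]
orientation: [-0.0, -0.001, 1.0, 0.0]
contact_force: [0.4, -0.4, -0.5]
finger_gap: 0.0619
grip_force: 0.0
```

```bash
python3 - <<'E'
from h import *
np.set_printoptions(precision=4,suppress=True)
p,d,K,T=grab('wrist'); np.savez('w3.npz',p=p,d=d,K=K,T=T); C=cloud(d,K,T); P=tcp()[:3,3]; s=sensors.observe(); print(P,s['finger_gap'],s['time_s'])
for n in('w2','w3'):
    f=np.load(n+'.npz'); C=cloud(f['d'],f['K'],f['T']); 
    t=(f['T']@np.linalg.inv(camera_model('wrist')['hand_eye']))[:3,3]
    D=C-t; m=(abs(D[...,0])<.02)&(abs(D[...,1])<.06)&(D[...,2]>-.04)&(D[...,2]<.02)&(f['d']>0)
    q=D[m]; 
    for s_ in(-1,1): 
        r=q[q[:,1]*s_>0]; print(n,s_,len(r),r[:,2].min() if len(r) else 0,np.percentile(r[:,2],[1,5]) if len(r) else 0, abs(r[:,1]).min(), r[:,0].min(),r[:,0].max())
h=cv2.cvtColor(p,cv2.COLOR_RGB2HSV); m=((h[...,1]<40)&(h[...,2]>140)).astype('u1')*255
e=ell(m,proj((.4826,-.2851,.024),K,T),80); print(e,size(e,.024,K,T),onz(e[0],.0237,K,T))
E
```

```text
[ 0.481  -0.2802  0.0975] 0.06182374713549853 3.6333
w2 -1 2353 -0.013297417078103696 [-0.0114 -0.0085] 0.04179262502099329 -0.012658690961241392 0.0111172984903804
w2 1 2335 -0.012586782917058614 [-0.0112 -0.0083] 0.0417483040936181 -0.012058091015831052 0.010936356851696527
w3 -1 2327 -0.02027860279139193 [-0.0183 -0.0149] 0.030583051474666 -0.012356796811289428 0.011237829864090165
w3 1 2328 -0.020004561761884948 [-0.0184 -0.0148] 0.03046796670870533 -0.012437442164545898 0.011450402027310735
((305.2292175292969, 227.84437561035156), (72.37741088867188, 78.14212799072266), 92.2902603149414) [0.049, 0.0495] [ 0.4825 -0.2855  0.0237]
```

>>> carry_out --jaw '[62,62,62,62,62]' --pt "-0.06 -0.21 0.6" --pt "0 0 0.6" --pt "0 0 0.6" --pt "0 0 0.25" --pt "0 0 0.1" --turn '[0,0,0,0,0]'

```text
time_s: 4.05
eef_pos: [0.4821, -0.2857, 0.0427]
orientation: [-0.0, -0.0, 1.0, 0.0]
contact_force: [0.4, 0.1, 0.3]
finger_gap: 0.0619
grip_force: 0.0
```

>>> carry_out --jaw '[62,62,62,62,62]' --pt "0 0 0.05" --pt "0 0 0.05" --pt "0 0 0" --pt "0 0 0" --pt "0 0 0" --turn '[0,0,0,0,0]'

```text
time_s: 4.47
eef_pos: [0.4823, -0.2862, 0.0406]
orientation: [0.0, -0.0, 1.0, -0.0]
contact_force: [0.4, -0.3, -0.1]
finger_gap: 0.0619
grip_force: 0.0
```

>>> carry_out --jaw '[40,40,40,40,40]' --pt "0 0 0" --pt "0 0 0" --pt "0 0 0" --pt "0 0 0" --pt "0 0 0" --turn '[0,0,0,0,0]'

```text
time_s: 4.88
eef_pos: [0.4822, -0.2861, 0.0412]
orientation: [0.0, -0.0, 1.0, -0.0]
contact_force: [-1.7, 0.3, 7.6]
finger_gap: 0.0446
grip_force: 60.1
```

>>> carry_out --jaw '[40,40,40,40,40]' --pt "0 0 -0.2" --pt "0 0 -0.4" --pt "0 0 -0.6" --pt "0 0 -0.6" --pt "0 0 -0.6" --turn '[0,0,0,0,0]'

```text
time_s: 5.3
eef_pos: [0.4821, -0.286, 0.1013]
orientation: [0.0, -0.0, 1.0, -0.0]
contact_force: [0.0, -0.2, -0.1]
finger_gap: 0.0446
grip_force: 61.1
```

```bash
python3 - <<'E'
from h import *
np.set_printoptions(precision=4,suppress=True)
p,d,K,T=grab('wrist'); np.savez('w4.npz',p=p,d=d,K=K,T=T); save('w4',p[120:400,120:500]); C=cloud(d,K,T); P=tcp()[:3,3]; print(P,sensors.observe())
h=cv2.cvtColor(p,cv2.COLOR_RGB2HSV); m=((h[...,1]<40)&(h[...,2]>140)&(d<.25)).astype('u1')*255
e=ell(m,proj(P-[0,0,.02],K,T),100); z=P[2]-.017;print(e,size(e,z,K,T),onz(e[0],z,K,T)-P)
W=(C-P)[(m>0)]; print(len(W),np.percentile(W,[2,50,98],axis=0))
q=W[W[:,2]<0]; A=np.c_[q[:,:2],np.ones(len(q))]; print(np.linalg.lstsq(A,q[:,2],rcond=None)[0])
E
```

```text
[ 0.4837 -0.287   0.1043] {'time_s': 5.35, 'joint_pos': array([-0.556 ,  0.4357,  1.8068,  0.0001,  0.8929, -2.1273]), 'joint_vel': array([-0.0005,  0.0164,  0.0044,  0.0006, -0.0911, -0.0007]), 'effort': array([ -0.027 , -35.8704, -14.9106,   0.0002,   0.3165,   0.    ]), 'eef_pos': array([ 0.4837, -0.287 ,  0.1043]), 'orientation': array([ 0.0026, -0.0002,  1.    , -0.0016]), 'contact_force': array([ 0.5111, -0.0794,  2.407 ]), 'ft_torque': array([ 0.003 , -0.0205, -0.0084]), 'grip_force': 61.13700360059738, 'finger_gap': 0.044993494758217706}
((311.57012939453125, 268.22650146484375), (87.80986785888672, 100.89453887939453), 116.60006713867188) [0.0436, 0.0469] [-0.0027 -0.0004 -0.017 ]
5520 [[-0.0688 -0.0204 -0.0979]
 [-0.011   0.0118 -0.0213]
 [ 0.0218  0.1875 -0.0195]]
[-0.     -0.43   -0.0263]
```

View pics/w4.png

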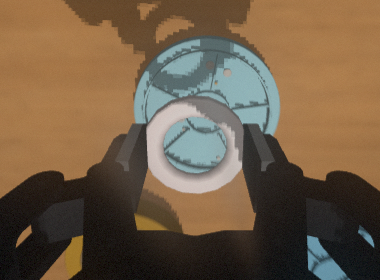

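The crop shows the ring held about level between the pads, its centre near (195,145). I'll check its tilt and offset.

```bash
python3 - <<'E'
from h import *
np.set_printoptions(precision=4,suppress=True)
f=np.load('w4.npz'); p,d,K,T=f['p'],f['d'],f['K'],f['T']; t=(T@np.linalg.inv(camera_model('wrist')['hand_eye']))[:3,3]
D=cloud(d,K,T)-t; h=cv2.cvtColor(p,cv2.COLOR_RGB2HSV)
m=(abs(D[...,2]+.020)<.012)&(np.hypot(D[...,0],D[...,1])<.035)&(h[...,1]<60)&(h[...,2]>95)
m=cv2.morphologyEx(m.astype('u1')*255,cv2.MORPH_OPEN,np.ones((5,5)))
q=D[m>0]; A=np.c_[q[:,:2],np.ones(len(q))]; c=np.linalg.lstsq(A,q[:,2],rcond=None)[0]; print(len(q),c,(A@c-q[:,2]).std())
e=ell(m,(310,265),80); z=t[2]+c[2]; print(e,size(e,z,K,T),onz(e[0],z,K,T)-t)
# hole
hole=cv2.findContours(m,cv2.RETR_CCOMP,cv2.CHAIN_APPROX_NONE); 
for k,cc in enumerate(hole[0]):
    if len(cc)>30: e=cv2.fitEllipse(cc); print(hole[2][0][k][3],e,size(e,z,K,T),onz(e[0],z,K,T)-t)
E
```

```text
5011 [ 0.0007  0.0012 -0.0179] 0.0009696101715128913
((314.4424133300781, 264.0020446777344), (98.72120666503906, 102.44588470458984), 91.98836517333984) [0.051, 0.0478] [-0.0012 -0.0001 -0.0179]Traceback (most recent call last):
  File "<stdin>", line 12, in <module>
IndexError: tuple index out of range
```

```bash
python3 - <<'E'
from h import *
np.set_printoptions(precision=4,suppress=True)
for n in('w1','w2','w3','w4'):
    f=np.load(n+'.npz'); p,d,K,T=f['p'],f['d'],f['K'],f['T']; h=cv2.cvtColor(p,cv2.COLOR_RGB2HSV); C=cloud(d,K,T)
    near=np.hypot(C[...,0]-.441,C[...,1]+.117)<.034
    m=(near&(abs(C[...,2]-.009)<.006)&(h[...,1]<60)&(h[...,2]>100)).astype('u1')*255
    b=near&(C[...,2]>.0465)&(C[...,2]<.06)
    uv=proj((.441,-.117,.008),K,T)
    try: e=ell(m,uv,70); print(n,e[0],size(e,.008,K,T),onz(e[0],.008,K,T))
    except Exception as x: print(n,uv,x)
    if b.any(): print('  top',b.sum(),(C[b].min(0)+C[b].max(0))/2,np.ptp(C[b],axis=0),C[b].max(0)[2])
E
```

```text
w1 (299.4378662109375, 171.54957580566406) [0.0563, 0.0586] [ 0.4406 -0.1169  0.008 ]
  top 106 [ 0.4403 -0.1156  0.0492] [0.0115 0.0125 0.0053] 0.05183296110177166
w2 (518.2931518554688, 143.54885864257812) [0.0585, 0.0591] [ 0.4404 -0.116   0.008 ]
  top 293 [ 0.4415 -0.1166  0.049 ] [0.0125 0.0128 0.0049] 0.05137973976665158
w3 (567.6785888671875, 157.85446166992188) [0.0587, 0.0589] [ 0.4403 -0.1163  0.008 ]
  top 451 [ 0.4415 -0.1166  0.049 ] [0.013  0.0132 0.005 ] 0.05151002704667498
w4 (573.268798828125, 154.02627563476562) [0.0583, 0.0591] [ 0.4403 -0.1161  0.008 ]
  top 431 [ 0.4411 -0.1181  0.0489] [0.0126 0.0123 0.0047] 0.05119595447194905
```

>>> carry_out --jaw '[40,40,40,40,40]' --pt "0.2 0.5 0" --pt "0.25 0.9 0" --pt "0.25 0.9 0" --pt "0.25 1 0" --pt "0.25 1 0" --turn '[0,0,0,0,0]'

```text
time_s: 5.77
eef_pos: [0.4516, -0.1777, 0.1001]
orientation: [0.0, 0.0, 1.0, -0.0]
contact_force: [0.9, -0.1, -0.1]
finger_gap: 0.0449
grip_force: 61.2
```

>>> carry_out --jaw '[40,40,40,40,40]' --pt "0.25 1 0" --pt "0.15 1 0" --pt "0.07 0.52 0" --pt "0 0 0" --pt "0 0 0" --turn '[0,0,0,0,0]'

```text
time_s: 6.18
eef_pos: [0.4404, -0.1153, 0.1003]
orientation: [0.0, -0.001, 1.0, -0.0]
contact_force: [0.0, -0.4, -0.2]
finger_gap: 0.0448
grip_force: 61.2
```

```bash
python3 - <<'E'
from h import *
np.set_printoptions(precision=4,suppress=True)
p,d,K,T=grab('wrist'); np.savez('w5.npz',p=p,d=d,K=K,T=T); P=tcp()[:3,3]; print(P)
t=(T@np.linalg.inv(camera_model('wrist')['hand_eye']))[:3,3]
C=cloud(d,K,T); D=C-t
b=(np.hypot(D[...,0],D[...,1])<.03)&(C[...,2]>.0465)&(C[...,2]<.06)
print('top',b.sum(),(C[b].min(0)+C[b].max(0))/2,np.ptp(C[b],axis=0))
r=(np.hypot(D[...,0],D[...,1])<.035)&(abs(D[...,2]+.018)<.005)&(p.min(-1)>90); print('ring',r.sum(),D[r].min(0),D[r].max(0),(C[r].min(0)+C[r].max(0))/2)
E
```

```text
[ 0.4407 -0.1159  0.1003]
top 185 [ 0.4433 -0.1159  0.049 ] [0.0085 0.0121 0.0049]
ring 5040 [-0.0243 -0.0226 -0.0228] [ 0.0253  0.0225 -0.0151] [ 0.441  -0.1153  0.0813]
```

>>> carry_out --jaw '[40,40,40,40,40]' --pt "-0.03 -0.03 0.4" --pt "0 0 0.5" --pt "0 0 0.5" --pt "0 0 0.4" --pt "0 0 0.3" --turn '[0,0,0,0,0]'

```text
time_s: 6.65
eef_pos: [0.4411, -0.1173, 0.0467]
orientation: [-0.0, 0.0, 1.0, 0.0]
contact_force: [-0.2, -0.2, -0.6]
finger_gap: 0.0448
grip_force: 61.2
```

>>> carry_out --jaw '[40,40,40,40,40]' --pt "0 0 0.2" --pt "0 0 0.1" --pt "0 0 0.04" --pt "0 0 0" --pt "0 0 0" --turn '[0,0,0,0,0]'

```text
time_s: 7.07
eef_pos: [0.4413, -0.1164, 0.0394]
orientation: [0.0, -0.0, 1.0, -0.0]
contact_force: [-0.5, -0.3, -0.3]
finger_gap: 0.045
grip_force: 61.2
```

>>> carry_out --jaw '[50,58,60,60,60]' --pt "0 0 0.02" --pt "0 0 0" --pt "0 0 0" --pt "0 0 0" --pt "0 0 0" --turn '[0,0,0,0,0]'

```text
time_s: 7.48
eef_pos: [0.441, -0.1162, 0.0387]
orientation: [0.0, -0.0, 1.0, -0.0]
contact_force: [-0.2, 0.1, 0.0]
finger_gap: 0.0597
grip_force: 0.0
```

>>> carry_out --jaw '[60,60,60,60,60]' --pt "0 0 -0.4" --pt "0 0 -0.6" --pt "0 0 -0.8" --pt "0 0.5 -0.8" --pt "0 0.5 -0.6" --turn '[0,0,0,0,0]'

```text
time_s: 7.9
eef_pos: [0.4414, -0.0914, 0.12]
orientation: [0.001, 0.0, 1.0, -0.0]
contact_force: [0.1, -0.5, -0.8]
finger_gap: 0.0602
grip_force: 0.0
```

>>> carry_out --jaw '[60,60,60,60,60]' --pt "-0.2 1 0" --pt "-0.2 1 0" --pt "-0.2 1 0" --pt "-0.2 0.6 0" --pt "0 0 0" --turn '[0,0,0,0,0]'

```text
time_s: 8.32
eef_pos: [0.4617, 0.001, 0.1188]
orientation: [0.001, -0.002, 1.0, 0.0]
contact_force: [0.0, -1.0, 0.1]
finger_gap: 0.0603
grip_force: 0.0
```

```bash
cat > a.py <<'E'
from h import *
import sys
np.set_printoptions(precision=4,suppress=True)
n=sys.argv[1]; p,d,K,T=grab('wrist'); np.savez(n+'.npz',p=p,d=d,K=K,T=T); save(n,p); s=sensors.observe(); print(s['eef_pos'],s['time_s'])
C=cloud(d,K,T); h=cv2.cvtColor(p,cv2.COLOR_RGB2HSV)
near=np.hypot(C[...,0]-.4408,C[...,1]+.1166)
m=((near<.035)&(C[...,2]>.012)&(C[...,2]<.03)&(h[...,1]<60)&(h[...,2]>110)).astype('u1')*255
e=ell(m,proj((.441,-.117,.02),K,T),80); print('sep',size(e,.02,K,T),onz(e[0],.02,K,T),np.percentile(C[m>0][:,2],[5,50,95]))
q=np.hypot(C[...,0]-.4646,C[...,1]-.0596); mb=((q<.035)&(C[...,2]<.03)&(h[...,2]<80)).astype('u1')*255
e=ell(mb,proj((.4646,.0596,.007),K,T),80); print('bez',size(e,.007,K,T),onz(e[0],.007,K,T)); b=C[mb>0]; b=b[b[:,2]>.003]; print(np.percentile(b[:,2],[5,50,95]),(b.min(0)+b.max(0))/2,np.ptp(b,axis=0))
for a in('w1',):
    f=np.load(a+'.npz'); e1=ell(masks(f['p'])[1],(450,190),35); print(meet(ray(e[0],K,T),ray(e1[0],f['K'],f['T'])))
E
python3 a.py w6
```

```text
[ 0.4612 -0.0003  0.1186] 8.3667
sep [0.0488, 0.0498] [ 0.4411 -0.1154  0.02  ] [0.018  0.0195 0.0206]
bez [0.0454, 0.0437] [0.4617 0.0621 0.007 ]
[0.0039 0.0063 0.0075] [0.4633 0.0631 0.0059] [0.0441 0.0443 0.0058]
(array([ 0.4689,  0.0678, -0.0128]), np.float64(0.001819147843321211))
```

>>> carry_out --jaw '[60,60,60,60,60]' --pt "-0.05 0.8 0.4" --pt "0 0.8 0.4" --pt "0 0.8 0.4" --pt "0 0 0" --pt "0 0 0" --turn '[0,0,0,0,0]'

```text
time_s: 8.78
eef_pos: [0.4616, 0.0584, 0.0881]
orientation: [-0.001, -0.001, 1.0, -0.0]
contact_force: [0.2, 0.4, -0.4]
finger_gap: 0.0598
grip_force: 0.0
```

```bash
sed -i '/^m=/d;/^e=ell(m,/d' a.py; python3 a.py w7
```

```text
[0.462  0.058  0.0886] 8.8333
bez [0.0448, 0.0438] [0.4619 0.063  0.007 ]
[0.0041 0.0063 0.0074] [0.4633 0.0633 0.0057] [0.0443 0.0439 0.0054]
(array([ 0.4663,  0.0635, -0.0026]), np.float64(0.0016854059096113468))
```

View pics/w7.png

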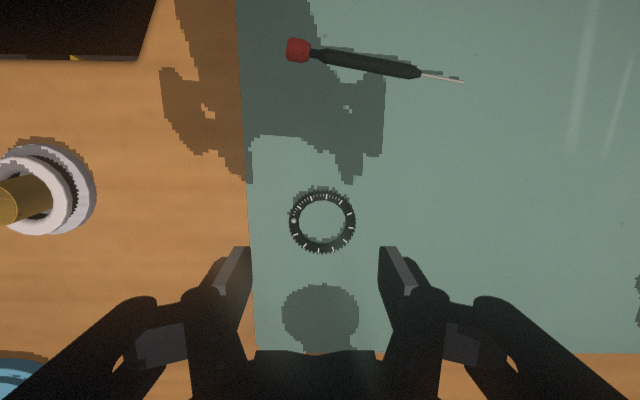

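The bezel is at (322,222) with the jaws straddling it. The separator lies on the post at the left.

>>> carry_out --jaw '[60,60,60,60,60]' --pt "-0.03 0.2 0.5" --pt "0 0 0.6" --pt "0 0 0.6" --pt "0 0 0.4" --pt "0 0 0.3" --turn '[0,0,0,0,0]'

```text
time_s: 9.25
eef_pos: [0.4628, 0.0625, 0.0282]
orientation: [-0.0, 0.0, 1.0, -0.0]
contact_force: [0.6, -0.1, 0.9]
finger_gap: 0.0601
grip_force: 0.0
```

>>> carry_out --jaw '[60,60,60,60,60]' --pt "0 0 0.1" --pt "0 0 0" --pt "0 0 0" --pt "0 0 0" --pt "0 0 0" --turn '[0,0,0,0,0]'

```text
time_s: 9.67
eef_pos: [0.4633, 0.0637, 0.0267]
orientation: [0.001, -0.0, 1.0, 0.0]
contact_force: [-0.1, 0.4, 0.8]
finger_gap: 0.0602
grip_force: 0.0
```

>>> carry_out --jaw '[34,34,34,34,34]' --pt "0 0 0" --pt "0 0 0" --pt "0 0 0" --pt "0 0 0" --pt "0 0 0" --turn '[0,0,0,0,0]'

```text
time_s: 10.08
eef_pos: [0.4631, 0.0638, 0.0272]
orientation: [0.001, -0.0, 1.0, 0.0]
contact_force: [-1.5, 0.1, 8.9]
finger_gap: 0.0388
grip_force: 59.1
```

>>> carry_out --jaw '[34,34,34,34,34]' --pt "0 0 -0.2" --pt "0 0 -0.5" --pt "0 0 -0.8" --pt "0 0 -0.8" --pt "0 0 -0.7" --turn '[0,0,0,0,0]'

```text
time_s: 10.5
eef_pos: [0.4629, 0.0638, 0.1023]
orientation: [0.0, -0.0, 1.0, 0.0]
contact_force: [-0.5, 0.0, 0.3]
finger_gap: 0.039
grip_force: 60.3
```

```bash
cat > b.py <<'E'
from h import *
import sys
np.set_printoptions(precision=4,suppress=True)
n=sys.argv[1]; p,d,K,T=grab('wrist'); np.savez(n+'.npz',p=p,d=d,K=K,T=T); save(n,p[120:400,120:500]); s=sensors.observe(); print(s['eef_pos'],s['finger_gap'],s['time_s'])
t=(T@np.linalg.inv(camera_model('wrist')['hand_eye']))[:3,3]; C=cloud(d,K,T); D=C-t
m=(abs(D[...,2]+.019)<.007)&(np.hypot(D[...,0],D[...,1])<.026)&(abs(D[...,1])<.0215)
q=D[m]; A=np.c_[q[:,:2],np.ones(len(q))]; c=np.linalg.lstsq(A,q[:,2],rcond=None)[0]; print(len(q),c,(A@c-q[:,2]).std())
print(q.min(0),q.max(0)); r=q[abs(q[:,1])<.004]; print('x span',np.percentile(r[:,0],[1,99]))
E
python3 b.py w8
```

```text
[0.4649 0.0641 0.1052] 0.03883638612272364 10.55
3378 [-0.0057 -0.0011 -0.0209] 0.0021006659465505743
[-0.022  -0.0215 -0.026 ] [ 0.0228  0.0214 -0.012 ]
x span [-0.0219  0.0221]
```

View pics/w8.png

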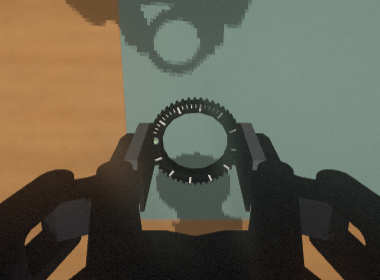

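The crop shows the bezel held level and centred, its ring at (197,145).

>>> carry_out --jaw '[34,34,34,34,34]' --pt "0.1 -0.5 0" --pt "0.1 -0.9 0" --pt "0.15 -1 0" --pt "0.15 -1 0" --pt "0.15 -1 0" --turn '[0,0,0,0,0]'

```text
time_s: 10.97
eef_pos: [0.4462, -0.0471, 0.1009]
orientation: [-0.0, -0.001, 1.0, 0.0]
contact_force: [0.8, 0.2, -0.4]
finger_gap: 0.0387
grip_force: 60.3
```

>>> carry_out --jaw '[34,34,34,34,34]' --pt "0.1 -1 0" --pt "0.1 -1 0" --pt "0.03 -0.8 0" --pt "0 0 0" --pt "0 0 0" --turn '[0,0,0,0,0]'

```text
time_s: 11.38
eef_pos: [0.4407, -0.1167, 0.1009]
orientation: [-0.0, 0.001, 1.0, 0.0]
contact_force: [-0.9, 0.3, 0.2]
finger_gap: 0.0386
grip_force: 60.4
```

```bash
python3 b.py w9; python3 - <<'E'
from h import *
f=np.load('w9.npz'); p,d,K,T=f['p'],f['d'],f['K'],f['T']; C=cloud(d,K,T); b=(np.hypot(C[...,0]-.441,C[...,1]+.1166)<.03)&(C[...,2]>.0465)&(C[...,2]<.06)
print('top',b.sum(),(C[b].min(0)+C[b].max(0))/2,np.ptp(C[b],axis=0))
E
```

```text
[ 0.4407 -0.116   0.1008] 0.039013433903344205 11.4333
3369 [-0.0086 -0.0014 -0.0209] 0.00206446740543948
[-0.0224 -0.0215 -0.026 ] [ 0.0227  0.0215 -0.012 ]
x span [-0.0219  0.0222]
top 259 [ 0.44232483 -0.11585849  0.04890519] [0.01018017 0.01268696 0.00465095]
```

>>> carry_out --jaw '[34,34,34,34,34]' --pt "0 0 0.4" --pt "0 0 0.5" --pt "0 0 0.5" --pt "0 0 0.4" --pt "0 0 0.2" --turn '[0,0,0,0,0]'

```text
time_s: 11.85
eef_pos: [0.4402, -0.1148, 0.0499]
orientation: [-0.001, -0.001, 1.0, 0.0]
contact_force: [-0.3, -0.0, -0.7]
finger_gap: 0.0387
grip_force: 60.4
```

>>> carry_out --jaw '[34,34,34,34,34]' --pt "0 0 0.1" --pt "0 0 0.05" --pt "0 0 0" --pt "0 0 0" --pt "0 0 0" --turn '[0,0,0,0,0]'

```text
time_s: 12.27
eef_pos: [0.4413, -0.1163, 0.0478]
orientation: [0.001, -0.0, 1.0, -0.0]
contact_force: [0.1, 0.0, -0.5]
finger_gap: 0.0388
grip_force: 60.4
```

>>> carry_out --jaw '[34,46,52,56,56]' --pt "0 0 0.03" --pt "0 0 0" --pt "0 0 0" --pt "0 0 0" --pt "0 0 0" --turn '[0,0,0,0,0]'

```text
time_s: 12.68
eef_pos: [0.441, -0.1163, 0.0466]
orientation: [0.0, -0.0, 1.0, 0.0]
contact_force: [-0.7, -0.6, 0.3]
finger_gap: 0.0557
grip_force: 0.0
```

>>> carry_out --jaw '[56,56,56,56,56]' --pt "0 0 -0.4" --pt "0 0 -0.7" --pt "0 0 -0.8" --pt "0 0.5 -0.8" --pt "0 0.7 -0.8" --turn '[0,0,0,0,0]'

```text
time_s: 13.1
eef_pos: [0.441, -0.0867, 0.1349]
orientation: [0.0, 0.001, 1.0, -0.0]
contact_force: [-0.1, -0.5, 0.1]
finger_gap: 0.0559
grip_force: 0.0
```

>>> carry_out --jaw '[70,70,70,70,70]' --pt "0 1 0" --pt "0 1 0" --pt "0 0.5 0" --pt "0 0 0" --pt "0 0 0" --turn '[0,0,0,0,0]'

```text
time_s: 13.52
eef_pos: [0.4409, -0.0235, 0.1341]
orientation: [0.0, -0.001, 1.0, -0.0]
contact_force: [0.1, 0.2, 0.3]
finger_gap: 0.07
grip_force: 0.0
```

```bash
python3 - <<'E'
from h import *
np.set_printoptions(precision=4,suppress=True)
p,d,K,T=grab('wrist'); np.savez('w10.npz',p=p,d=d,K=K,T=T); s=sensors.observe(); print(s['eef_pos'],s['time_s'])
C=cloud(d,K,T); h=cv2.cvtColor(p,cv2.COLOR_RGB2HSV); near=np.hypot(C[...,0]-.441,C[...,1]+.1166)
m=((near<.03)&(h[...,2]<80)&(C[...,2]>.02)&(C[...,2]<.032)); b=C[m]; print('passed',m.sum(),(b.min(0)+b.max(0))/2,np.ptp(b,axis=0),np.percentile(b[:,2],[5,50,95]))
m2=(near<.03)&(h[...,1]<60)&(h[...,2]>110)&(C[...,2]>.015)&(C[...,2]<.025); b=C[m2]; print('sep',m2.sum(),(b.min(0)+b.max(0))/2,np.ptp(b,axis=0),np.percentile(b[:,2],[5,50,95]))
E
```

```text
[ 0.4409 -0.024   0.134 ] 13.5667
passed 786 [ 0.4411 -0.1157  0.0241] [0.0432 0.0435 0.0063] [0.0229 0.0252 0.0265]
sep 517 [ 0.4418 -0.1162  0.02  ] [0.0489 0.0498 0.0099] [0.0175 0.0194 0.0227]
```

```bash
python3 - <<'E'
from h import *
np.set_printoptions(precision=4,suppress=True)
a=np.load('side0.npz')['p'][160:220,215:295]; b=np.load('top0.npz')['p'][130:180,270:320]
save('head',np.hstack([cv2.resize(a,(533,400),interpolation=cv2.INTER_CUBIC),cv2.resize(b,(400,400),interpolation=cv2.INTER_CUBIC)[:,60:320]]))
f=np.load('side0.npz'); C=cloud(f['d'],f['K'],f['T'])
for v in range(172,204,2): print(v,[tuple(np.round(C[v,u],3)) for u in range(240,282,6)])
E
```

```text
172 [(np.float64(0.765), np.float64(-0.276), np.float64(0.094)), (np.float64(0.746), np.float64(-0.278), np.float64(0.093)), (np.float64(0.788), np.float64(-0.808), np.float64(-0.146)), (np.float64(0.759), np.float64(-0.803), np.float64(-0.144)), (np.float64(0.732), np.float64(-0.814), np.float64(-0.149)), (np.float64(0.704), np.float64(-0.813), np.float64(-0.149)), (np.float64(0.675), np.float64(-0.813), np.float64(-0.148))]
174 [(np.float64(0.765), np.float64(-0.276), np.float64(0.086)), (np.float64(0.745), np.float64(-0.274), np.float64(0.087)), (np.float64(0.787), np.float64(-0.802), np.float64(-0.154)), (np.float64(0.761), np.float64(-0.816), np.float64(-0.16)), (np.float64(0.732), np.float64(-0.815), np.float64(-0.16)), (np.float64(0.704), np.float64(-0.81), np.float64(-0.157)), (np.float64(0.675), np.float64(-0.807), np.float64(-0.156))]
176 [(np.float64(0.762), np.float64(-0.248), np.float64(0.092)), (np.float64(0.695), np.float64(0.105), np.float64(0.256)), (np.float64(0.683), np.float64(0.094), np.float64(0.25)), (np.float64(0.761), np.float64(-0.816), np.float64(-0.171)), 
[... 4910 characters left out ...]
26), np.float64(-0.237), np.float64(0.01)), (np.float64(0.709), np.float64(-0.258), np.float64(-0.002)), (np.float64(0.688), np.float64(-0.255), np.float64(0.0)), (np.float64(0.641), np.float64(0.121), np.float64(0.201)), (np.float64(0.648), np.float64(-0.258), np.float64(-0.002))]
202 [(np.float64(0.767), np.float64(-0.24), np.float64(0.0)), (np.float64(0.747), np.float64(-0.238), np.float64(0.001)), (np.float64(0.727), np.float64(-0.24), np.float64(0.0)), (np.float64(0.708), np.float64(-0.243), np.float64(-0.001)), (np.float64(0.687), np.float64(-0.24), np.float64(0.0)), (np.float64(0.668), np.float64(-0.247), np.float64(-0.004)), (np.float64(0.646), np.float64(-0.206), np.float64(0.019))]
```

View pics/head.png

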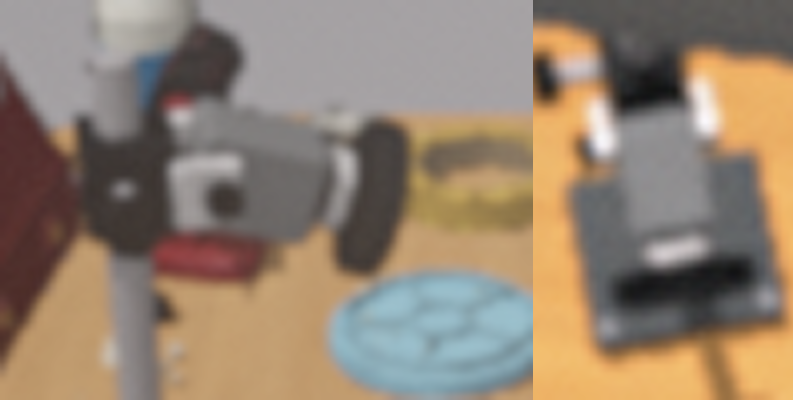

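The crop shows the camera head in profile, its ring light running from (395,130) to (360,265) and tilted downwards. For a closer measurement I'll turn the wrist camera sideways and look at it from nearby.

>>> carry_out --jaw '[70,70,70,70,70]' --pt "0 0 -1" --pt "0 0 -1" --pt "0 0 -1" --pt "0 0 -1" --pt "0 0 -1" --turn '[1,1,1,1,1]'

```text
time_s: 13.98
eef_pos: [0.4407, -0.0249, 0.2601]
orientation: [-0.0, 0.219, 0.976, -0.0]
contact_force: [0.4, 0.3, 0.2]
finger_gap: 0.0697
grip_force: 0.0
```

>>> carry_out --jaw '[70,70,70,70,70]' --pt "0 0 -0.4" --pt "0 0 -0.4" --pt "0 0 -0.4" --pt "0 0 -0.4" --pt "0 0 -0.4" --turn '[1,1,1,1,1]'

```text
time_s: 14.4
eef_pos: [0.4408, -0.0249, 0.3094]
orientation: [-0.0, 0.425, 0.905, -0.0]
contact_force: [0.1, -0.2, 0.1]
finger_gap: 0.0697
grip_force: 0.0
```

>>> carry_out --jaw '[70,70,70,70,70]' --pt "0 0 0" --pt "0 0 0" --pt "0 0 0" --pt "0 0 0" --pt "0 0 0" --turn '[1,1,1,1,1]'

```text
time_s: 14.82
eef_pos: [0.4409, -0.0249, 0.3089]
orientation: [-0.0, 0.611, 0.792, -0.0]
contact_force: [-1.5, -0.7, 0.1]
finger_gap: 0.0698
grip_force: 0.0
```

>>> carry_out --jaw '[70,70,70,70,70]' --pt "0 0 0" --pt "0 0 0" --pt "0 0 0" --pt "0.8 0 0" --pt "0.8 0 0" --turn '[1,1,1,0,0]'

```text
time_s: 15.23
eef_pos: [0.441, 0.015, 0.3088]
orientation: [0.0, 0.708, 0.706, -0.0]
contact_force: [0.5, 0.3, -0.6]
finger_gap: 0.0699
grip_force: 0.0
```

>>> carry_out --jaw '[70,70,70,70,70]' --pt "0.9 0.4 0" --pt "0.9 0.4 0" --pt "0.9 0.4 0" --pt "0.9 0 0" --pt "0 0 0" --turn '[0,0,0,0,0]'

```text
time_s: 15.65
eef_pos: [0.4715, 0.1081, 0.3085]
orientation: [-0.001, 0.706, 0.708, 0.0]
contact_force: [0.7, 0.3, -1.0]
finger_gap: 0.0698
grip_force: 0.0
```

```bash
python3 - <<'E'
from h import *
np.set_printoptions(precision=4,suppress=True)
p,d,K,T=grab('wrist'); np.savez('w11.npz',p=p,d=d,K=K,T=T); save('w11',p); s=sensors.observe(); print(s['eef_pos'],s['time_s'])
E
```

```text
[0.4712 0.1065 0.3086] 15.7
```

View pics/w11.png

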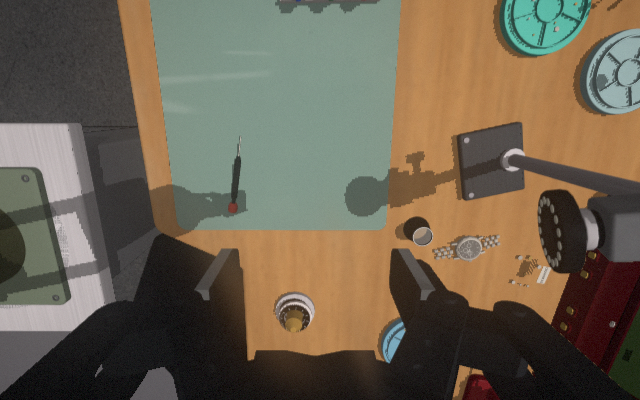

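The lens's ring light shows at the right, near (560,230), with its front face and white LEDs visible. I'll fit a plane and circle to it from depth; the picture views are used up.

```bash
python3 - <<'E'
from h import *
np.set_printoptions(precision=4,suppress=True)
f=np.load('w11.npz'); p,d,K,T=f['p'],f['d'],f['K'],f['T']; C=cloud(d,K,T)
v,u=np.indices(d.shape); reg=(u>528)&(u<600)&(v>178)&(v<282)&(C[...,2]>.17)&(C[...,2]<.29)
led=reg&(p.min(-1)>130)&(u<580); L=C[led]; print('led px',led.sum(),L.min(0),L.max(0))
n,lab,st,ce=cv2.connectedComponentsWithStats(led.astype('u1'))
for k in range(1,n):
    if st[k,4]>=2: print(ce[k],st[k,4],np.median(C[lab==k],axis=0))
# RANSAC plane on region, normal roughly -x
P=C[reg]; rng=np.random.default_rng(0); best=None
for _ in range(3000):
    a,b,c=P[rng.integers(len(P),size=3)]; nn=np.cross(b-a,c-a); l=np.linalg.norm(nn)
    if l<1e-5: continue
    nn/=l
    if abs(nn[0])<.8: continue
    i=abs((P-a)@nn)<.0012
    if best is None or i.sum()>best.sum(): best=i
for _ in range(3):
    c=P[best].mean(0); nn=np.linalg.svd(P[best]-c,full_matrices=False)[2][2]; nn*=np.sign(nn[0]); best=abs((P-c)@nn)<.0015
print('plane',best.sum(),c,nn,'tilt',np.arcsin(nn[2]),'yaw',np.arctan2(nn[1],nn[0]))
Q=P[best]-c; print(len(P)); ex=np.cross([0,0,1],nn); ex/=np.linalg.norm(ex); ez=np.cross(nn,ex)
q=np.c_[Q@ex,Q@ez]; print(np.percentile(q,[0,1,99,100],axis=0))
import numpy as _; h=cv2.convexHull(q.astype('f4'))
(cx,cy),r=cv2.minEnclosingCircle(q.astype('f4')); print('circle',cx,cy,r,c+cx*ex+cy*ez)
E
```

```text
Traceback (most recent call last):
ValueError: zero-size array to reduction operation minimum which has no identity
```

```bash
python3 - <<'E'
from h import *
np.set_printoptions(precision=3,suppress=True,linewidth=200)
f=np.load('w11.npz'); p,d,K,T=f['p'],f['d'],f['K'],f['T']; C=cloud(d,K,T)
for v in range(185,285,12): print(v,[(*np.round(C[v,u],3).tolist(),int(p[v,u].mean())) for u in range(534,600,8)])
g=p[180:285,530:600].mean(-1); print(np.percentile(g,[5,50,80,90,95]))
E
```

```text
185 [(0.771, 0.078, -0.001, 126), (0.782, 0.078, -0.002, 130), (0.794, 0.078, -0.003, 126), (0.805, 0.078, -0.003, 130), (0.814, 0.078, -0.001, 126), (0.826, 0.078, -0.002, 123), (0.72, 0.11, 0.134, 61), (0.717, 0.113, 0.147, 61), (0.717, 0.115, 0.155, 59)]
197 [(0.775, 0.061, -0.002, 129), (0.637, 0.117, 0.201, 52), (0.629, 0.122, 0.218, 29), (0.63, 0.123, 0.224, 31), (0.634, 0.124, 0.226, 32), (0.638, 0.124, 0.227, 119), (0.841, 0.061, -0.002, 128), (0.665, 0.119, 0.208, 110), (0.666, 0.12, 0.213, 58)]
209 [(0.776, 0.044, 0.0, 131), (0.638, 0.108, 0.202, 34), (0.631, 0.113, 0.219, 65), (0.625, 0.118, 0.232, 35), (0.629, 0.118, 0.233, 30), (0.633, 0.119, 0.235, 28), (0.65, 0.114, 0.221, 85), (0.657, 0.114, 0.22, 44), (0.657, 0.116, 0.226, 42)]
221 [(0.781, 0.026, -0.002, 128), (0.64, 0.098, 0.201, 33), (0.646, 0.099, 0.202, 34), (0.627, 0.11, 0.233, 45), (0.627, 0.112, 0.239, 33), (0.632, 0.112, 0.238, 33), (0.635, 0.113, 0.24, 32), (0.648, 0.11, 0.232, 108), (0.653, 0.11, 0.232, 18)]
233 [(0.784, 0.008, -0.001, 128), (0.642, 0.089, 0.201, 36), (0.645, 0.091, 0.205, 30), (0.628, 0.1
[... 514 characters left out ...]
6, 85), (0.63, 0.089, 0.241, 31), (0.633, 0.09, 0.243, 33), (0.637, 0.09, 0.244, 34), (0.845, -0.015, 0.029, 57), (0.849, -0.011, 0.036, 45)]
269 [(0.795, -0.049, -0.001, 128), (0.787, -0.036, 0.024, 191), (0.798, -0.035, 0.025, 181), (0.634, 0.076, 0.232, 31), (0.634, 0.079, 0.239, 29), (0.638, 0.08, 0.24, 20), (0.843, -0.036, 0.024, 41), (0.847, -0.032, 0.031, 24), (0.85, -0.027, 0.039, 29)]
281 [(0.8, -0.069, -0.002, 133), (0.792, -0.055, 0.023, 169), (0.823, -0.069, -0.002, 126), (0.835, -0.069, -0.001, 131), (0.846, -0.068, -0.0, 126), (0.842, -0.058, 0.017, 31), (0.845, -0.053, 0.026, 30), (0.847, -0.047, 0.036, 26), (0.849, -0.042, 0.045, 19)]
[ 25.333  49.333 129.    132.333 147.667]
```

```bash
cat > lens.py <<'E'
from h import *
np.set_printoptions(precision=4,suppress=True)
f=np.load('w11.npz'); p,d,K,T=f['p'],f['d'],f['K'],f['T']; C=cloud(d,K,T)
v,u=np.indices(d.shape); reg=(u>528)&(u<582)&(v>180)&(v<282)&(C[...,2]>.17)&(C[...,2]<.29)&(C[...,0]<.66)
P=C[reg]; rng=np.random.default_rng(0); best=None
for _ in range(4000):
    a,b,c=P[rng.integers(len(P),size=3)]; nn=np.cross(b-a,c-a); l=np.linalg.norm(nn)
    if l<1e-5: continue
    nn/=l; nn*=np.sign(nn[0])
    if nn[0]<.75 or nn[2]<.1: continue
    i=abs((P-a)@nn)<.0012
    if best is None or i.sum()>best.sum(): best=i
for _ in range(4):
    c=P[best].mean(0); nn=np.linalg.svd(P[best]-c,full_matrices=False)[2][2]; nn*=np.sign(nn[0]); best=abs((P-c)@nn)<.0015
print('plane',best.sum(),len(P),c,nn,'tilt',np.arcsin(nn[2]),'yaw',np.arctan2(nn[1],nn[0]))
Q=P[best]-c; ex=np.cross([0,0,1],nn); ex/=np.linalg.norm(ex); ez=np.cross(nn,ex)
q=np.c_[Q@ex,Q@ez]; h=cv2.convexHull(q.astype('f4')); (cx,cy),r=cv2.minEnclosingCircle(h); ce=c+cx*ex+cy*ez
print('lens',ce,r,'focus',ce-.1*nn)
m=np.zeros(d.shape,'u1'); idx=np.argwhere(reg); m[tuple(idx[best].T)]=255
# LEDs: bright blobs on the face, rays onto the fitted plane
lo=cv2.morphologyEx(p.mean(-1).astype('f4'),cv2.MORPH_TOPHAT,np.ones((7,7))); 
n,lab,st,cc=cv2.connectedComponentsWithStats(((lo>35)&reg&(cv2.dilate(m,np.ones((5,5)))>0)&(u<572)).astype('u1'))
L=[]
for k in range(1,n):
    if st[k,4]>=3:
        o,dr=ray(cc[k],K,T); x=o+dr*((c-o)@nn)/(dr@nn); L.append([(x-c)@ex,(x-c)@ez])
L=np.array(L); A=np.c_[2*L,np.ones(len(L))]; s=np.linalg.lstsq(A,(L**2).sum(1),rcond=None)[0]; r=np.sqrt(s[2]+s[0]**2+s[1]**2)
l=c+s[0]*ex+s[1]*ez; print('led circle',len(L),r,np.hypot(*(L-s[:2]).T),l,'focus',l-.1*nn)
E
python3 lens.py
```

```text
plane 1407 3184 [0.6332 0.0988 0.2214] [0.9268 0.1977 0.3194] tilt 0.3250528505986571 yaw 0.21013072968887994
lens [0.6353 0.0967 0.2166] 0.029707858338952065 focus [0.5426 0.0769 0.1846]
led circle 10 0.020615874857494203 [0.0206 0.0207 0.0212 0.0203 0.0199 0.0207 0.0205 0.021  0.0212 0.0201] [0.6362 0.0961 0.2143] focus [0.5435 0.0763 0.1823]
```

>>> carry_out --jaw '[70,70,70,70,70]' --pt "1 -0.2 0" --pt "1 -0.2 0" --pt "1 -0.2 0" --pt "1 -0.2 0" --pt "1 -0.2 0" --turn '[0,0,0,0,0]'

```text
time_s: 16.12
eef_pos: [0.4459, 0.2305, 0.3091]
orientation: [0.0, 0.708, 0.707, -0.0]
contact_force: [0.1, -0.7, 1.0]
finger_gap: 0.0702
grip_force: 0.0
```

>>> carry_out --jaw '[70,70,70,70,70]' --pt "0 0 0.2" --pt "0 0 0.2" --pt "0 0 0.2" --pt "0 0 0.2" --pt "0 0 0.2" --turn '[-1,-1,-1,-1,-1]'

```text
time_s: 16.53
eef_pos: [0.4462, 0.2295, 0.2837]
orientation: [0.0, 0.536, 0.844, -0.0]
contact_force: [0.3, -0.9, -0.4]
finger_gap: 0.0698
grip_force: 0.0
```

>>> carry_out --jaw '[70,70,70,70,70]' --pt "0 0 0.3" --pt "0 0 0.3" --pt "0 0 0.3" --pt "0 0 0.3" --pt "0 0 0.3" --turn '[-1,-1,-1,-1,-1]'

```text
time_s: 16.95
eef_pos: [0.4463, 0.2294, 0.2462]
orientation: [0.0, 0.341, 0.94, -0.0]
contact_force: [-0.4, 0.6, -0.4]
finger_gap: 0.0702
grip_force: 0.0
```

>>> carry_out --jaw '[70,70,70,70,70]' --pt "0 0 0.4" --pt "0 0 0.4" --pt "0 0 0.4" --pt "0 0 0.3" --pt "0 0 0.2" --turn '[-1,-1,-1,-1,-1]'

```text
time_s: 17.37
eef_pos: [0.4459, 0.2292, 0.2032]
orientation: [-0.001, 0.129, 0.992, -0.001]
contact_force: [-0.7, 0.6, 0.1]
finger_gap: 0.0699
grip_force: 0.0
```

>>> carry_out --jaw '[70,70,70,70,70]' --pt "0 0 0" --pt "0 0 0" --pt "0 0 0" --pt "0 0 0" --pt "0 0 0" --turn '[-1,-1,-1,0,0]'

```text
time_s: 17.78
eef_pos: [0.4462, 0.2299, 0.2041]
orientation: [0.0, 0.002, 1.0, -0.0]
contact_force: [0.3, 0.6, -0.4]
finger_gap: 0.0699
grip_force: 0.0
```

```bash
cat > rack.py <<'E'
from h import *
import sys
np.set_printoptions(precision=4,suppress=True)
n=sys.argv[1]; p,d,K,T=grab('wrist'); np.savez(n+'.npz',p=p,d=d,K=K,T=T); save(n,p); s=sensors.observe(); print(s['eef_pos'],s['orientation'],s['joint_pos'],s['time_s'])
C=cloud(d,K,T); h=cv2.cvtColor(p,cv2.COLOR_RGB2HSV); H,S,V=h[...,0],h[...,1],h[...,2]
near=(abs(C[...,0]-.485)<.09)&(abs(C[...,1]-.313)<.05)&(C[...,2]>.012)&(C[...,2]<.065)&(S>110)
for k,m in(('blue',(H>100)&(H<135)),('green',(H>35)&(H<90)&(V<150)),('red',(H<12)|(H>168))):
    mm=cv2.morphologyEx((near&m).astype('u1'),cv2.MORPH_OPEN,np.ones((2,2)))>0; b=C[mm]
    if len(b)<10: print(k,len(b)); continue
    t=b[b[:,2]>np.percentile(b[:,2],95)-.008]; print(k,len(b),b.min(0),b.max(0),'top',np.median(t,axis=0),len(t))
w=(abs(C[...,0]-.485)<.09)&(abs(C[...,1]-.313)<.05)&(S<60)&(V>110)&(C[...,2]>.02)&(C[...,2]<.045)
r=cv2.minAreaRect((C[w][:,:2]*1000).astype('f4')); print('rack white',w.sum(),r,np.percentile(C[w][:,2],[50,90,99]))
E
python3 rack.py w12; python3 - <<'E'
from h import *
f=np.load('side0.npz'); print(proj((.636,.0964,.2155),f['K'],f['T']),proj((.636,.0964,.2155)+.029*np.array([-.325,0,.946]),f['K'],f['T']),proj((.636,.0964,.2155)-.029*np.array([-.325,0,.946]),f['K'],f['T']))
E
```

```text
[0.4461 0.2302 0.2041] [ 0.0001  0.0014  1.     -0.0001] [ 0.4537  0.2471  1.8088 -0.0003  1.0857 -1.1141] 17.8333
blue 331 [ 0.3747  0.2302 -0.0004] [0.4692 0.3499 0.3214] top [0.4524 0.3117 0.05  ] 178
green 89 [ 0.4866  0.3017 -0.0001] [0.5119 0.3497 0.0531] top [0.4889 0.3142 0.0505] 59
red 70 [0.3747 0.2302 0.    ] [0.5518 0.3127 0.3214] top [0.4469 0.2649 0.1878] 9
rack white 108 ((482.8240966796875, 314.2698669433594), (76.8414535522461, 34.51934051513672), 1.798331379890442) [0.0337 0.0348 0.0431]
[272.55027872 189.73254787] [276.23679837 179.31194029] [268.95652335 199.89094059]
```

>>> carry_out --jaw '[62,62,62,62,62]' --pt "-0.06 0.8 0.7" --pt "-0.06 0.8 0.7" --pt "-0.06 0.8 0.7" --pt "-0.06 0.87 0.7" --pt "0 0 0" --turn '[0,0,0,0,0]'

```text
time_s: 18.25
eef_pos: [0.451, 0.3146, 0.1309]
orientation: [-0.002, -0.0, 1.0, -0.001]
contact_force: [-0.2, 0.1, 0.6]
finger_gap: 0.062
grip_force: 0.0
```

```bash
sed -i 's/mm=cv2.morph.*$/mm=near\&m\&(d>0); b=C[mm]/' rack.py; python3 rack.py w13; python3 - <<'E'
from h import *
np.set_printoptions(precision=4,suppress=True)
f=np.load('w13.npz'); p,d,K,T=f['p'],f['d'],f['K'],f['T']; C=cloud(d,K,T); h=cv2.cvtColor(p,cv2.COLOR_RGB2HSV); H,S,V=h[...,0],h[...,1],h[...,2]
near=(abs(C[...,0]-.485)<.09)&(abs(C[...,1]-.313)<.04)&(C[...,2]>.03)&(C[...,2]<.065)&(S>90)
for k,m in(('blue',(H>100)&(H<135)),('green',(H>35)&(H<90)&(V<150)),('red',((H<12)|(H>168))&(V>40))):
    b=C[near&m]; 
    if len(b)<10: continue
    l=cv2.fitLine(b[:,:2].astype('f4'),cv2.DIST_HUBER,0,.001,.001).ravel(); top=b[b[:,2]>.047]
    print(k,len(b),'y span',np.percentile(b[:,1],[1,99]),'x',np.percentile(b[:,0],[1,50,99]),'dir',l[:2],'topx',np.median(top[:,0]),np.ptp(top[:,0]),b[:,2].max())
E
```

```text
[0.4512 0.3134 0.1323] [-0.0014 -0.0005  1.     -0.001 ] [ 0.5862  0.3899  1.7988 -0.0001  0.9564 -0.9855] 18.3
blue 543 [0.4491 0.2927 0.0125] [0.4547 0.3356 0.0534] top [0.4516 0.3116 0.0503] 302
green 116 [0.4859 0.2947 0.0128] [0.4906 0.3231 0.053 ] top [0.488  0.3115 0.0509] 88
red 608 [0.52   0.2941 0.013 ] [0.5269 0.3366 0.0525] top [0.5228 0.3156 0.0493] 369
rack white 205 ((487.36785888671875, 315.9786682128906), (86.19942474365234, 42.96582794189453), 1.759618878364563) [0.0335 0.0344 0.0446]
blue 481 y span [0.2927 0.335 ] x [0.4491 0.4513 0.4546] dir [ 0.0033 -1.    ] topx 0.4515875037935777 0.00578847446342956 0.05337586543489295
green 226 y span [0.294  0.3259] x [0.4854 0.488  0.4907] dir [ 0.0355 -0.9994] topx 0.4879395576889165 0.005981083617911442 0.052986911036455975
red 575 y span [0.2943 0.3361] x [0.52   0.5222 0.5266] dir [ 0.0217 -0.9998] topx 0.5226350137017004 0.007065402808422161 0.05252881705869972
```

>>> carry_out --jaw '[62,62,62,62,62]' --pt "0 0.02 0.7" --pt "0 0 0.8" --pt "0 0 0.8" --pt "0 0 0.7" --pt "0 0 0.5" --turn '[-0.23,0,0,0,0]'

```text
time_s: 18.72
eef_pos: [0.4517, 0.3122, 0.0461]
orientation: [-0.0, -0.009, 1.0, -0.0]
contact_force: [1.3, 0.5, 0.1]
finger_gap: 0.062
grip_force: 0.0
```

>>> carry_out --jaw '[62,62,62,62,62]' --pt "0 0 0.3" --pt "0 0 0.05" --pt "0 0 0" --pt "0 0 0" --pt "0 0 0" --turn '[0,0,0,0,0]'

```text
time_s: 19.13
eef_pos: [0.4525, 0.3138, 0.039]
orientation: [0.001, -0.01, 1.0, 0.001]
contact_force: [0.5, -0.1, -0.9]
finger_gap: 0.0622
grip_force: 0.0
```

>>> carry_out --jaw '[34,34,34,34,34]' --pt "0 0 0" --pt "0 0 0" --pt "0 0 0" --pt "0 0 0" --pt "0 0 0" --turn '[0,0,0,0,0]'

```text
time_s: 19.55
eef_pos: [0.4523, 0.314, 0.0388]
orientation: [0.001, -0.01, 1.0, 0.001]
contact_force: [-0.4, 1.7, 6.1]
finger_gap: 0.0401
grip_force: 59.6
```

>>> carry_out --jaw '[34,34,34,34,34]' --pt "0 0 -0.2" --pt "0 0 -0.3" --pt "0 0 -0.28" --pt "0 0 0" --pt "0 0 0" --turn '[0,0,0,0,0]'

```text
time_s: 19.97
eef_pos: [0.452, 0.3136, 0.058]
orientation: [0.0, -0.01, 1.0, 0.0]
contact_force: [0.7, -0.4, -0.6]
finger_gap: 0.0402
grip_force: 60.5
```

```bash
cat > bz.py <<'E'
from h import *
import sys
np.set_printoptions(precision=4,suppress=True)
n=sys.argv[1]; p,d,K,T=grab('wrist'); np.savez(n+'.npz',p=p,d=d,K=K,T=T); save(n,p); s=sensors.observe(); print(s['eef_pos'],s['contact_force'],s['time_s'])
Tt=T@np.linalg.inv(camera_model('wrist')['hand_eye']); C=cloud(d,K,np.linalg.inv(Tt)@T) # tool frame
h=cv2.cvtColor(p,cv2.COLOR_RGB2HSV); H,S=h[...,0],h[...,1]
m=(H>100)&(H<135)&(S>90)&(d>0)&(abs(C[...,0])<.03)&(abs(C[...,1])<.025)&(C[...,2]>-.03)&(C[...,2]<.045)
b=C[m]; print('blue',len(b),b.min(0),b.max(0))
# robot-side face: fit x = a z + c on the ring face (plane, allow y term), RANSAC
rng=np.random.default_rng(0); best=None
for _ in range(2000):
    q=b[rng.integers(len(b),size=3)]; nn=np.cross(q[1]-q[0],q[2]-q[0]); l=np.linalg.norm(nn)
    if l<1e-6: continue
    nn/=l
    if abs(nn[0])<.7: continue
    i=abs((b-q[0])@nn)<.0012
    if best is None or i.sum()>best.sum(): best=i
for _ in range(3):
    c=b[best].mean(0); nn=np.linalg.svd(b[best]-c,full_matrices=False)[2][2]; nn*=-np.sign(nn[0]); best=abs((b-c)@nn)<.0015
print('face',best.sum(),c,'normal(tool)',nn,'pitch up',np.arctan2(-nn[2],-nn[0]))
f=b[best]; print('face z span',np.percentile(f[:,2],[0,1,50,99,100]),'y',f[:,1].min(),f[:,1].max())
for z in np.arange(-.02,.04,.004):
    r=f[abs(f[:,2]-z)<.002]
    if len(r): print(round(z,3),len(r),r[:,0].mean().round(4))
E
python3 bz.py w14
```

```text
[0.4517 0.3135 0.0576] [-0.2249 -1.0465 -0.5505] 20.0167
blue 1754 [-0.0283 -0.0201 -0.0137] [0.0039 0.0198 0.0281]
face 1000 [ 0.0019 -0.0041  0.0013] normal(tool) [-0.999  -0.0404 -0.0188] pitch up 0.01877693565530254
face z span [-0.0136 -0.0129 -0.0072  0.0261  0.0268] y -0.020102752990791062 0.019774103092298424
-0.012 359 0.002
-0.008 182 0.0025
-0.004 79 0.0022
0.0 43 0.002
0.004 5 0.0031
0.008 8 0.0028
0.012 15 0.0022
0.016 31 0.002
0.02 57 0.0018
0.024 209 0.0013
0.028 12 0.0016
```

>>> carry_out --jaw '[34,34,34,34,34]' --pt "0.05 0 0" --pt "0.05 0 0" --pt "0.05 0 0" --pt "0 0 0" --pt "0 0 0" --turn '[0,0,0,0,0]'

```text
time_s: 20.43
eef_pos: [0.4498, 0.3136, 0.0575]
orientation: [0.002, -0.011, 1.0, 0.0]
contact_force: [5.9, -2.4, -0.7]
finger_gap: 0.04
grip_force: 60.5
```

```bash
python3 bz.py w15|head -5
```

```text
[0.4498 0.3136 0.0576] [ 5.038  -1.5594 -1.2387] 20.4833
blue 1789 [-0.007  -0.0202 -0.0142] [0.005  0.0196 0.0265]
face 995 [ 0.0025 -0.0046  0.0018] normal(tool) [-0.9958 -0.0376 -0.084 ] pitch up 0.08411367123220193
face z span [-0.0136 -0.013  -0.0061  0.0261  0.0265] y -0.020159750547092424 0.019646692372579724
-0.012 337 0.0033
```

>>> carry_out --jaw '[34,34,34,34,34]' --pt "0.06 0 0" --pt "0.06 0 0" --pt "0.06 0 0" --pt "0 0 0" --pt "0 0 0" --turn '[0,0,0,0,0]'

```text
time_s: 20.9
eef_pos: [0.4479, 0.3138, 0.0579]
orientation: [0.005, -0.011, 1.0, 0.001]
contact_force: [12.2, -4.0, -2.9]
finger_gap: 0.0401
grip_force: 60.9
```

```bash
python3 bz.py w16|head -5
```

```text
[0.448  0.3138 0.058 ] [12.0588 -4.1621 -3.4799] 20.95
blue 1666 [-0.0078 -0.0202 -0.0138] [0.0064 0.0197 0.0272]
face 952 [ 0.0019 -0.0036  0.0019] normal(tool) [-0.9754 -0.0364 -0.2174] pitch up 0.219307200803763
face z span [-0.0138 -0.0126 -0.0065  0.0257  0.027 ] y -0.020152976091076986 0.019484202788900486
-0.012 324 0.0046
```

>>> carry_out --jaw '[34,34,34,34,34]' --pt "0.05 0 0" --pt "0.06 0 0" --pt "0.06 0 0" --pt "0 0 0" --pt "0 0 0" --turn '[0,0,0,0,0]'

```text
time_s: 21.37
eef_pos: [0.4435, 0.3147, 0.0586]
orientation: [0.005, -0.01, 1.0, 0.002]
contact_force: [8.7, 0.1, 1.9]
finger_gap: 0.04
grip_force: 61.2
```

```bash
python3 bz.py w17|head -5
```

```text
[0.4434 0.3147 0.0587] [ 8.4047 -1.1986  1.8084] 21.4167
blue 1727 [-0.0092 -0.0202 -0.0131] [0.0088 0.0199 0.0268]
face 994 [ 0.0024 -0.0031  0.003 ] normal(tool) [-0.9414 -0.0544 -0.3328] pitch up 0.3398080880412342
face z span [-0.013  -0.012  -0.005   0.0253  0.0266] y -0.019833706539857804 0.019564521959653747
-0.012 226 0.0068
```

>>> carry_out --jaw '[34,34,34,34,34]' --pt "0 0 -0.2" --pt "0 0 -0.4" --pt "0 0 -0.6" --pt "0 0 -0.6" --pt "0 0 -0.6" --turn '[0,0,0,0,0]'

```text
time_s: 21.83
eef_pos: [0.4381, 0.3129, 0.118]
orientation: [-0.001, -0.01, 1.0, -0.0]
contact_force: [-0.0, 0.1, -0.7]
finger_gap: 0.0399
grip_force: 61.1
```

```bash
python3 bz.py w18; python3 - <<'E'
from h import *
np.set_printoptions(precision=4,suppress=True)
f=np.load('w18.npz'); p,d,K,T=f['p'],f['d'],f['K'],f['T']; C=cloud(d,K,T); h=cv2.cvtColor(p,cv2.COLOR_RGB2HSV); H,S,V=h[...,0],h[...,1],h[...,2]
near=(abs(C[...,0]-.505)<.06)&(abs(C[...,1]-.313)<.04)&(C[...,2]>.03)&(C[...,2]<.065)&(S>90)
for k,m in(('green',(H>35)&(H<90)&(V<150)),('red',((H<12)|(H>168))&(V>40))):
    b=C[near&m]
    if len(b): print(k,len(b),np.median(b,axis=0),b.max(0))
E
```

```text
[0.4397 0.314  0.1209] [-0.4023  0.6254  1.9728] 21.8833
blue 1697 [-0.0067 -0.0201 -0.0142] [0.0069 0.0197 0.027 ]
face 941 [ 0.0023 -0.004   0.0025] normal(tool) [-0.9776 -0.0432 -0.2061] pitch up 0.20777850735020803
face z span [-0.013  -0.0126 -0.0062  0.026   0.027 ] y -0.020125787190368175 0.019724204630585725
-0.012 295 0.0048
-0.008 180 0.0049
-0.004 69 0.0041
0.0 59 0.003
0.004 4 0.0036
0.008 2 0.0026
0.012 16 0.0005
0.016 30 -0.0004
0.02 52 -0.0015
0.024 222 -0.0025
0.028 12 -0.0022
green 11 [0.49   0.3175 0.0518] [0.4906 0.3263 0.0524]
red 567 [0.5225 0.317  0.0474] [0.5277 0.3371 0.0534]
```

The pitch sprang back to 0.21 rad and the lens needs 0.325. I'll pivot it once more in the now-empty slot to gain margin.

>>> carry_out --jaw '[34,34,34,34,34]' --pt "-0.3 0 0.4" --pt "0 0 0.6" --pt "0 0 0.6" --pt "0 0 0.1" --pt "0 0 0" --turn '[0,0,0,0,0]'

```text
time_s: 22.3
eef_pos: [0.4455, 0.3126, 0.0728]
orientation: [-0.002, -0.01, 1.0, -0.001]
contact_force: [-0.2, 0.1, 0.2]
finger_gap: 0.0403
grip_force: 61.1
```

```bash
python3 bz.py w19|head -4
```

```text
[0.4462 0.313  0.0738] [ 0.0611  0.3695 -0.0629] 22.35
blue 1616 [-0.0067 -0.0203 -0.0136] [0.0067 0.0198 0.027 ]
face 944 [ 0.0019 -0.004   0.0027] normal(tool) [-0.9755 -0.0522 -0.2138] pitch up 0.21572100333126323
face z span [-0.0135 -0.0126 -0.0061  0.026   0.0268] y -0.02026862457879356 0.01942797286243248
```

>>> carry_out --jaw '[34,34,34,34,34]' --pt "-0.03 0 0.2" --pt "0 0 0.2" --pt "0 0 0.15" --pt "0 0 0" --pt "0 0 0" --turn '[0,0,0,0,0]'

```text
time_s: 22.77
eef_pos: [0.4474, 0.3134, 0.0609]
orientation: [-0.0, -0.01, 1.0, -0.0]
contact_force: [-0.1, 0.6, 0.4]
finger_gap: 0.0397
grip_force: 61.1
```

>>> carry_out --jaw '[34,34,34,34,34]' --pt "0.06 0 0" --pt "0.08 0 0" --pt "0.08 0 0" --pt "0 0 0" --pt "0 0 0" --turn '[0,0,0,0,0]'

```text
time_s: 23.18
eef_pos: [0.4419, 0.3134, 0.0613]
orientation: [0.0, -0.01, 1.0, 0.0]
contact_force: [-0.2, -0.1, -0.5]
finger_gap: 0.0403
grip_force: 61.1
```

```bash
python3 bz.py w20|head -4
```

```text
[0.442  0.3134 0.0612] [0.0337 0.6018 0.2168] 23.2333
blue 1819 [-0.0141 -0.0202 -0.0136] [0.007  0.0198 0.0356]
face 1020 [ 0.0024 -0.0037  0.0024] normal(tool) [-0.9779 -0.0443 -0.2042] pitch up 0.20588454811325102
face z span [-0.0136 -0.0124 -0.0059  0.0261  0.0265] y -0.020072925646320152 0.01983546072230987
```

>>> carry_out --jaw '[34,34,34,34,34]' --pt "-0.22 0 0" --pt "0 0 0" --pt "0 0 0.06" --pt "0 0 0.06" --pt "0 0 0" --turn '[0,0,0,0,0]'

```text
time_s: 23.65
eef_pos: [0.4475, 0.3133, 0.0577]
orientation: [-0.0, -0.01, 1.0, -0.0]
contact_force: [0.2, -0.2, -0.6]
finger_gap: 0.04
grip_force: 61.1
```

>>> carry_out --jaw '[34,34,34,34,34]' --pt "0 0 0" --pt "0.06 0 0" --pt "0.08 0 0" --pt "0.08 0 0" --pt "0 0 0" --turn '[0,0,0,0,0]'

```text
time_s: 24.07
eef_pos: [0.4446, 0.314, 0.0589]
orientation: [0.003, -0.011, 1.0, 0.001]
contact_force: [6.5, -1.1, -0.6]
finger_gap: 0.0401
grip_force: 61.1
```

```bash
python3 bz.py w21|head -4
```

```text
[0.4446 0.314  0.0589] [ 7.9223 -0.9236 -0.5067] 24.1167
blue 1865 [-0.0116 -0.0203 -0.0135] [0.0086 0.0197 0.0286]
face 1051 [ 0.0022 -0.003   0.0028] normal(tool) [-0.948  -0.0974 -0.303 ] pitch up 0.3094112293675184
face z span [-0.0132 -0.0121 -0.0051  0.0253  0.0262] y -0.020167974126171884 0.01957048769235878
```

>>> carry_out --jaw '[34,34,34,34,34]' --pt "0.06 0 0" --pt "0.06 0 0" --pt "0.05 0 0" --pt "0 0 0" --pt "0 0 0" --turn '[0,0,0,0,0]'

```text
time_s: 24.53
eef_pos: [0.4367, 0.3128, 0.0577]
orientation: [-0.001, -0.01, 1.0, -0.001]
contact_force: [-0.4, 0.6, -0.9]
finger_gap: 0.0402
grip_force: 61.1
```

```bash
python3 bz.py w22|head -4
```

```text
[0.4368 0.3128 0.0576] [-0.1022 -0.1829  0.8145] 24.5833
blue 1706 [-0.0081 -0.0202 -0.0137] [0.0066 0.0197 0.0275]
face 985 [ 0.002  -0.0042  0.0026] normal(tool) [-0.9766 -0.0713 -0.203 ] pitch up 0.20491935008493065
face z span [-0.0134 -0.0127 -0.0057  0.0259  0.0275] y -0.020193032537540012 0.019443382734163163
```

>>> carry_out --jaw '[34,34,34,34,34]' --pt "0 0 -0.3" --pt "-0.2 0 -0.3" --pt "-0.24 0 0" --pt "0 0 0.25" --pt "0 0 0.25" --turn '[0,0,0,0,0]'

```text
time_s: 25.0
eef_pos: [0.4496, 0.3136, 0.0606]
orientation: [0.001, -0.01, 1.0, 0.0]
contact_force: [-0.8, -1.0, 0.1]
finger_gap: 0.0401
grip_force: 61.1
```

>>> carry_out --jaw '[34,34,34,34,34]' --pt "0 0 0.1" --pt "0 0 0.08" --pt "0 0 0" --pt "0 0 0" --pt "0 0 0" --turn '[0,0,0,0,0]'

```text
time_s: 25.42
eef_pos: [0.4486, 0.3135, 0.056]
orientation: [-0.0, -0.01, 1.0, -0.0]
contact_force: [-1.0, 0.5, -0.3]
finger_gap: 0.0404
grip_force: 61.1
```

```bash
python3 bz.py w23|head -4
```

```text
[0.4487 0.3135 0.0561] [ 0.2056  0.9196 -0.0698] 25.4667
blue 1748 [-0.0093 -0.0203 -0.0143] [0.0068 0.0197 0.0274]
face 994 [ 0.0021 -0.0033  0.0026] normal(tool) [-0.9747 -0.0558 -0.2164] pitch up 0.21847567218715616
face z span [-0.0137 -0.0125 -0.0058  0.0259  0.0264] y -0.020142819652790758 0.019562338289142788
```

>>> carry_out --jaw '[34,34,34,34,34]' --pt "0.08 0 0.02" --pt "0.08 0 0.02" --pt "0.08 0 0" --pt "0.06 0 0" --pt "0 0 0" --turn '[0,0,0,0,0]'

```text
time_s: 25.88
eef_pos: [0.4454, 0.3141, 0.0564]
orientation: [0.005, -0.011, 1.0, 0.001]
contact_force: [10.5, -4.1, -2.0]
finger_gap: 0.0403
grip_force: 61.1
```

```bash
python3 bz.py w24|head -4
```

```text
[0.4454 0.3141 0.0564] [ 9.5154 -2.8735 -0.7989] 25.9333
blue 1724 [-0.0094 -0.0203 -0.0131] [0.0085 0.0199 0.0261]
face 978 [ 0.0023 -0.003   0.0027] normal(tool) [-0.9394 -0.0354 -0.3409] pitch up 0.34813773931725556
face z span [-0.0126 -0.0119 -0.0054  0.0251  0.0259] y -0.019809183590941346 0.01945104609241939
```

>>> carry_out --jaw '[34,34,34,34,34]' --pt "0.05 0 0" --pt "0.05 0 0" --pt "0.05 0 0" --pt "0 0 0" --pt "0 0 0" --turn '[0,0,0,0,0]'

```text
time_s: 26.35
eef_pos: [0.4424, 0.3147, 0.0569]
orientation: [0.006, -0.011, 1.0, 0.002]
contact_force: [9.9, -2.1, 1.5]
finger_gap: 0.0404
grip_force: 61.3
```

```bash
python3 bz.py w25|head -4
```

```text
[0.4424 0.3147 0.0569] [11.4631 -2.0933  0.9165] 26.4
blue 1296 [-0.0081 -0.0201 -0.013 ] [0.0099 0.0198 0.0261]
face 826 [ 0.0027 -0.0038  0.0014] normal(tool) [-0.9241 -0.0341 -0.3807] pitch up 0.39081944084839565
face z span [-0.0119 -0.0114 -0.0065  0.0253  0.0261] y -0.01990689576897637 0.019707441960322817
```

>>> carry_out --jaw '[34,34,34,34,34]' --pt "0.04 0 0" --pt "0.04 0 0" --pt "0 0 0" --pt "0 0 0" --pt "0 0 0" --turn '[0,0,0,0,0]'

```text
time_s: 26.82
eef_pos: [0.4406, 0.3149, 0.057]
orientation: [0.006, -0.011, 1.0, 0.003]
contact_force: [10.5, -2.0, 1.7]
finger_gap: 0.0402
grip_force: 61.3
```

>>> carry_out --jaw '[34,34,34,34,34]' --pt "0 0 -0.3" --pt "0 0 -0.5" --pt "0 0 -0.7" --pt "0 0 -0.7" --pt "0 0 -0.7" --turn '[0,0,0,0,0]'

```text
time_s: 27.23
eef_pos: [0.4347, 0.3129, 0.1282]
orientation: [-0.001, -0.01, 1.0, -0.0]
contact_force: [0.2, 0.2, -0.2]
finger_gap: 0.04
grip_force: 61.2
```

```bash
python3 bz.py w26|head -4
```

```text
[0.4365 0.3141 0.1317] [1.1595 1.1834 3.0117] 27.2833
blue 1667 [-0.0108 -0.0202 -0.013 ] [0.0086 0.0196 0.0269]
face 972 [ 0.0012 -0.0033  0.0029] normal(tool) [-0.9361 -0.0438 -0.3491] pitch up 0.3569935740263212
face z span [-0.0123 -0.0118 -0.0053  0.0254  0.026 ] y -0.019841552325181137 0.019649767231037008
```

>>> carry_out --jaw '[34,34,34,34,34]' --pt "0 -0.6 -0.46" --pt "0 -0.9 -0.46" --pt "0 -1 -0.46" --pt "0 -1 -0.46" --pt "0 -1 -0.46" --turn '[0,0,0,0,0]'

```text
time_s: 27.7
eef_pos: [0.4366, 0.1987, 0.185]
orientation: [-0.001, -0.01, 1.0, -0.0]
contact_force: [0.4, -0.2, -0.5]
finger_gap: 0.0401
grip_force: 61.2
```

>>> carry_out --jaw '[34,34,34,34,34]' --pt "0 -1 0" --pt "0 -1 0" --pt "0 -1 0" --pt "0 -0.9 0" --pt "0 -0.6 0" --turn '[0,0,0,0,0]'

```text
time_s: 28.12
eef_pos: [0.4386, 0.0858, 0.1845]
orientation: [-0.001, -0.01, 1.0, -0.0]
contact_force: [0.8, 0.2, -0.6]
finger_gap: 0.0401
grip_force: 61.2
```

>>> carry_out --jaw '[34,34,34,34,34]' --pt "0 0 0" --pt "0 0 0" --pt "0 0 0" --pt "0 0 0" --pt "0 0 0" --turn '[-0.5,-0.6,-0.6,-0.6,-0.2]'

```text
time_s: 28.53
eef_pos: [0.439, 0.0875, 0.1845]
orientation: [-0.001, -0.12, 0.993, -0.0]
contact_force: [0.5, 0.2, -0.2]
finger_gap: 0.0401
grip_force: 61.2
```

```bash
cat > fin.py <<'E'
import numpy as np
exec(open('bz.py').read().split('for z in')[0])
# ring centre: fit centre in-plane from known radius is poor; use face z/y mid-span
zc,yc=(f[:,2].min()+f[:,2].max())/2,0.
x=c[0]-((yc-c[1])*nn[1]+(zc-c[2])*nn[2])/nn[0]
ax=nn*np.sign(-nn[0]); ctr=np.array([x,yc,zc])+.003*ax
W=Tt[:3,:3]@ctr+Tt[:3,3]; A=Tt[:3,:3]@ax
N=np.array([.9268,.1977,.3194]); F=np.array([.543,.0766,.1835])
print('centre',W,'axis',A,'angle',np.arccos(min(1,A@N)),'yaw err',np.arctan2(A[1],A[0])-.21,'pitch',np.arcsin(A[2]))
print('move tool units',Tt[:3,:3].T@(F-W)/.025,'mm off',np.linalg.norm(F-W)*1000)
E
python3 fin.py w27
```

```text
[0.4392 0.0876 0.1846] [-0.554  -0.7458  0.4671] 28.5833
blue 1886 [-0.0106 -0.0201 -0.0134] [0.0087 0.0199 0.0263]
face 1067 [ 0.0013 -0.0019  0.0026] normal(tool) [-0.9388 -0.0817 -0.3346] pitch up 0.342358751860938
face z span [-0.0129 -0.012  -0.0058  0.0253  0.0263] y -0.019839048276634297 0.019633317226684946
centre [0.4421 0.088  0.1788] axis [0.932  0.1438 0.3327] angle 0.05522997187431137 yaw err -0.05691500742182695 pitch 0.3391793378950924
move tool units [-3.8107 -1.402  -0.1955] mm off 101.62828792827453
```

>>> carry_out --jaw '[34,34,34,34,34]' --pt "-0.6 -0.28 -0.1" --pt "-0.9 -0.28 -0.1" --pt "-0.9 -0.28 0" --pt "-0.9 -0.28 0" --pt "-0.5 -0.28 0" --turn '[0,0,0,0,-0.3]'

```text
time_s: 29.0
eef_pos: [0.5426, 0.0765, 0.1898]
orientation: [0.0, -0.132, 0.991, 0.0]
contact_force: [0.5, -0.4, -0.1]
finger_gap: 0.0401
grip_force: 61.2
```

>>> carry_out --jaw '[34,34,34,34,34]' --pt "0 0 0" --pt "0 0 0" --pt "0 0 0" --pt "0 0 0" --pt "0 0 0" --turn '[0,0,0,0,0]'

```text
time_s: 29.42
eef_pos: [0.5397, 0.0768, 0.1902]
orientation: [-0.0, -0.132, 0.991, 0.0]
contact_force: [0.6, -0.2, 0.2]
finger_gap: 0.0406
grip_force: 61.2
```

```bash
python3 fin.py w28; python3 - <<'E'
from h import *
np.set_printoptions(precision=4,suppress=True)
# second view check: side and top cameras
for n in('side','top'):
    p,d,K,T=grab(n); C=cloud(d,K,T); h=cv2.cvtColor(p,cv2.COLOR_RGB2HSV); m=(h[...,0]>100)&(h[...,0]<135)&(h[...,1]>80)&(np.linalg.norm(C-[.543,.077,.1835],axis=-1)<.05)
    if m.any(): b=C[m]; print(n,m.sum(),b.mean(0),b.min(0),b.max(0))
    else: print(n,'none',proj((.543,.077,.1835),K,T))
    if n=='side':
        for k,q in(('red',((h[...,0]<12)|(h[...,0]>168))&(h[...,1]>80)&(np.linalg.norm(C-[.5225,.315,.03],axis=-1)<.04)),): print(k,q.sum(),C[q].mean(0) if q.any() else 0)
E
```

```text
[0.5399 0.0768 0.1902] [-0.3824 -0.1582 -0.1121] 29.4667
blue 1933 [-0.0105 -0.0202 -0.0131] [0.0087 0.0199 0.0263]
face 1115 [ 0.0018 -0.0015  0.0021] normal(tool) [-0.9361 -0.0777 -0.3431] pitch up 0.35128220001207716
face z span [-0.0131 -0.0116 -0.0061  0.0256  0.0263] y -0.019852680650265915 0.019700135287360882
centre [0.5425 0.0773 0.1846] axis [0.924  0.17   0.3426] angle 0.035371277211985436 yaw err -0.02800890375158216 pitch 0.34966792403801644
move tool units [-0.0119 -0.0319  0.0447] mm off 1.4051131711511977
side 13 [0.549  0.0676 0.1746] [0.5454 0.0596 0.167 ] [0.5504 0.0851 0.188 ]
red 4 [0.5249 0.3125 0.0526]
top none [301.4923 197.3408]
```

```bash
python3 -c "
from workcell import manip
print(manip.close_job())"
```

```text
the job is handed in; nothing more can be done
None
```

The job is handed in: separator and passed bezel are on the post, and the blue bezel is held about 1.4 mm from the measured focus and about 0.04 rad off square; no verdict came back, and the green bezel was last checked before the final pushes in the rack.

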